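Move the blue ink from the chest to the field kit

TASK

Pack the blue ink into the field kit: raise the wooden chest's divider flap until it stands open by itself, draw the blue dropper bottle out of its tight pocket (only its black cap can be gripped there) and stand it upright on the bare table, letting go of it. Then pick it up afresh and lay it on its side in the kit tray's empty saddle, lengthwise like its two neighbours, cap towards either end. Leave the flap open, never let the bottle fall, and leave the other ink bottles where they are.

Things in the scene. Friction and masses are not known exactly. Their poses are not given: they have to be found in the camera images.
- flap (a joint): angle of the chest's wooden divider flap, rad: 0 closed (level), grows as its front edge rises, stop at 1.9. Stiff hinges: the flap stays where it is left; lifting it at the handle takes 2 to 3 N
- flap_handle (a point): centre of the round brass bar of the flap's handle: 8 mm thick, straight for 58 mm along its own y, 32 mm clear of the flap's upper face (its z = the flap's normal, up when closed). Turns with the flap; closed, it lies 107 mm in front of the hinge line and 36 mm above it
- flap_hinge (a point): midpoint of the flap's hinge line, 96 mm above the table, fixed to the chest; the hinge runs along its y, the flap's free edge is on its -x side (towards the robot), 137 mm away when closed
- ink_blue_center (a point): centre (40 mm above the foot) of the blue ink dropper bottle, z towards its cap. 50 g, 80 mm tall: blue body 25 mm across up to 43 mm above the foot, white label; a shoulder narrowing to 16 mm at 52 mm; black cap: collar 18 mm across from 55 to 64 mm, then tapering to a nozzle. It starts in one of the chest's pockets, foot 8 mm above the table
- ink_plum_center (a point): the same point of the plum ink bottle that stays in the chest
- ink_dropper_center (a point): the same point of the black ink bottle that stays in the chest
- cradle (a point): axis of a bottle lying in the kit tray's empty saddle, midway between the saddle's two notched pale wooden ribs (at x = -16 and 16 mm, each 9 mm thick, 22 mm wide in y), 40 mm above the table; x along the lying bottle. The bottle lies well with the middle of its body (25 mm from its foot) here, cap towards either end. The next saddle, with a bottle in it, is at y = -58 mm
- kit_ink_plum: plum ink bottle (same shape) lying loose in the kit tray's middle saddle; origin at the centre of its foot
- chest: fixed wooden chest, 170 (x) by 220 (y) by 92 mm high, walls 8 mm; origin under its middle, -x is its front. Under the flap three pockets 41 mm deep, 28 mm wide, at x = -22 mm, y = -52, 0, 52 mm, in a block whose top is 49 mm above the table; only the bottles' shoulders and caps (top 88 mm above the table) stand clear of it
- kit_tray: fixed wooden kit tray lined with grey felt, 125 (x) by 190 (y) mm, rim 16 mm and floor 6 mm above the table; origin under its middle. Three saddles along x, at y = 58 (empty), 0 and -58 mm (ink bottles lying)

How it is judged:
By the outcome, as a careful person would: the job done as asked, in the order asked, and still so for the second after the job is handed in, with the robot touching nothing.
It also fails if it takes over 69 s, if anything falls off the work surface, if the arm or the gripper's body presses on something with over 40 N, if the wrist force passes 120 N, or if a joint passes its speed limit or range.

ROBOT

A 7-joint arm with a two-finger parallel gripper is mounted at the origin on the work surface; the furniture and walls round the work are solid. World frame = base frame: x ahead of the robot, y to its left, z up, the work surface at z = 0. Lengths are in m, angles in rad, forces in N, time in s.
With the tool pointing down it reaches from about 0.35 to 0.9 m from the base axis. Payload 8.1 kg.
Tool frame: the origin (TCP) lies on the centre line of the jaws, within the pads' length; the fingertips stand 14 mm ahead of it and the grasp point (between the pads) lies 5 mm behind it (arm.tip_reach is the distance from the TCP to the fingertips, in m); z points along the fingers, y is the direction in which the jaws open and shut (so a half turn about z gives the same grasp; the last joint's range is limited). The gripper opens to 92 mm and grips with 3 to 60 N. Pads are 19 mm wide; open, the fingers measure 130 mm over their backs; the gripper's body (75 mm by 190 mm) begins 47 mm behind the grasp point.
Start: joints at [1.115, 0.434, 0.025, 1.573, -0.012, 1.134, -0.075], TCP at [0.216, -0.587, 0.241] pointing down, gripper open.
Joint ranges: [-2.62, 2.62], [-0.44, 2.09], [-1.27, 1.32], [0.08, 2.57], [-1.32, 4.46], [0.12, 2], [-2.74, 2.74]. Speed limits (rad/s): [2.22, 2.22, 3.01, 3.01, 3.14, 3.14, 3.14].

INTERFACE

Orientations are given as a rotation vector (axis times angle).
In Python, from cell import sensors, vision, arm, nets gives the robot as it stands.
- The arm moves only by the shell command python3 -m handwheel 'ROWS' [FORCE]. ROWS is JSON, a list of rows, each an object of numbers: "tx", "ty", "tz": the shift along the tool's x, y, z in cm; "wx", "wy", "wz": the turn, a rotation vector about the tool's x, y, z in degrees; "claw": the opening, from 0 (shut) to 1 (fully open). A call has 1 to 12 rows; each row is the pose to reach, as a shift and turn from the pose commanded when the call began, along the tool's axes at that moment; what a row does not reach only later rows make up. A row lasts 1/12 s, in which the tool goes at most 41.7 mm and 7.16 degrees, less where a joint would pass 70% of its speed; a pose out of reach is approached as far as the arm can. A call with a gripper value outside its range is refused whole. The fingers move at their own pace and stop on an object; FORCE is the grip in N (left out, the last holds). Time passes only in rows, so rows that repeat a pose let the fingers close. It gives the time, the measured TCP pose, the force and the opening at its end, in the units of the state.
- sensors.observe(): the state, without advancing time (a new reading comes with each control period).
- vision.get_image(name): name is "scene" or "top"; returns (picture, depth): 384x512x3 uint8, blue, green, red; 384x512 float32, m along the optical axis (not along the pixel's ray), 0 where there is no reading.
- vision.camera_model(name): a dict with "K" (3x3 intrinsics, pixels), "xyz" and "attitude" of the camera in the world. Camera axes: x right, y down, z forward; pixel columns grow to the right and rows downward; lengths in m; the calibration is good to about 2 mm. A picture is of the moment at which its call begins. camera_model takes no time and is no camera call.
- arm.sign_off(): hands the job in, once; it reports no verdict.
Trained networks look in the newest picture that a camera, given by its name, has taken for a name from the list of things; names that differ only in an ending like _2 or _b are one class to them, and where a whole thing is asked for, a point or a joint stands for the part that bears it (a point fixed in the world has none). Each returns a list of dicts, best first, with "score" (0 to 1); they miss things now and then, are a little off and sometimes report something else, mostly with a low value. They report only what shows in the picture. A call takes as long as a camera call.
- nets.cut_out(label, camera): "region" (384x512 bool, what is visible of it) and "uv" ([column, row] in pixels, amid what is visible of it).
The state is a dict: "clock": time; "joints": joint angles; "dq": joint speeds; "joint_efforts": joint torques, N m; "position": TCP position; "ee_rot": TCP orientation; "force": force on the tool from outside, world axes, zero at the start; "ft_torque": the same for the moment, N m; "width": opening from 0.0 (shut) to 1.0 (fully open).
Only numpy, scipy, OpenCV 4.12 (cv2) and the standard library are available. Lean on these libraries where they do the work, as an engineer would, in place of code of your own. Each camera call takes 0.05 s, during which the arm holds its last target.

## Working session

There is one attempt and no reset: what is moved stays moved. The work goes in short steps, Python scripts to look and compute and a shell command to move; the robot and the scene stay as the last step left them, time stands still between calls to the robot, and variables do not carry over. Pictures are saved under pics/ and viewed, and the job is handed in when it is done.

```bash
ls; mkdir -p pics; python3 - <<'E'
from cell import sensors, vision, arm, nets
import cv2,numpy as np
print(sensors.observe(), arm.tip_reach)
for n in ("scene","top"):
    p,d=vision.get_image(n); cv2.imwrite(f"pics/{n}0.png",p)
    print(n,vision.camera_model(n))
E
```

```text
pics
{'clock': 0.0, 'joints': array([ 1.11539776,  0.43520842,  0.02498911,  1.57406923, -0.01154327,
        1.13396481, -0.07506887]), 'dq': array([-0.00087995,  0.00087748, -0.00104143,  0.00107484,  0.00062926,
       -0.00079621, -0.00017754]), 'joint_efforts': array([-3.25449901e-04, -6.67859745e+01,  9.85190570e-01, -3.14466155e+01,
       -6.04325999e-02,  4.30128293e-02,  1.57829218e-04]), 'position': array([ 0.21571797, -0.58610056,  0.23996497]), 'ee_rot': array([-3.09143488e+00, -5.51008228e-01,  7.13283478e-04]), 'force': array([0.26241479, 0.079967  , 0.00981669]), 'ft_torque': array([-0.04448788, -0.01859107, -0.00330864]), 'width': 1.0000726467750622} 0.014
scene {'K': array([[352.38522123,   0.        , 257.27845917],
       [  0.        , 352.38522123, 192.52968779],
       [  0.        ,   0.        ,   1.        ]]), 'xyz': array([0.09034888, 0.48523495, 0.65899057]), 'attitude': array([-0.9574164 ,  2.40022955, -1.13134295])}
top {'K': array([[408.49696105,   0.        , 264.09572291],
       [  0.        , 408.49696105, 193.07286113],
       [  0.        ,   0.        ,   1.        ]]), 'xyz': array([0.40742062, 0.02909148, 0.97225658]), 'attitude': array([-2.14653079,  2.19342376, -0.15559953])}
```

View pics/scene0.png

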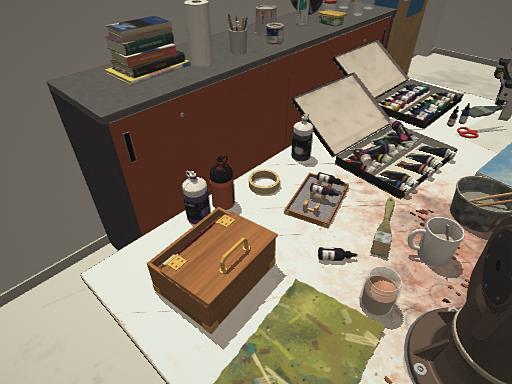

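View pics/top0.png

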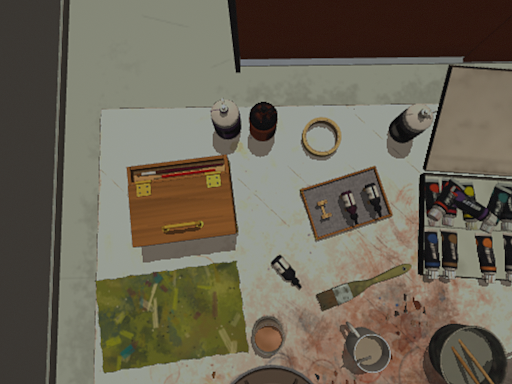

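The top view shows the chest at (183,203) with its handle at (183,227), the kit tray at (346,203) with the empty saddle at (323,209), and a stray bottle lying at (285,270). Next I'll measure them.

```bash
cat > h.py <<'E'
from cell import sensors, vision, arm, nets
import cv2,numpy as np
from scipy.spatial.transform import Rotation as R
def cloud(n,d):
    m=vision.camera_model(n);K=m['K'];v,u=np.mgrid[0:384,0:512]
    P=np.stack([(u-K[0,2])*d/K[0,0],(v-K[1,2])*d/K[1,1],d],-1)
    return P@R.from_rotvec(m['attitude']).as_matrix().T+m['xyz']
def proj(n,p):
    m=vision.camera_model(n);K=m['K']
    q=(np.atleast_2d(p)-m['xyz'])@R.from_rotvec(m['attitude']).as_matrix()
    q=q@K.T;return q[:,:2]/q[:,2:]
def ray(n,uv,z):
    m=vision.camera_model(n);K=m['K']
    d=R.from_rotvec(m['attitude']).as_matrix()@np.linalg.solve(K,[uv[0],uv[1],1])
    return m['xyz']+d*(z-m['xyz'][2])/d[2]
E
python3 - <<'E'
from h import *
np.set_printoptions(precision=4,suppress=True)
for n in ("top","scene"):
    p,d=vision.get_image(n);X=cloud(n,d);np.savez(f"{n}0.npz",p=p,d=d)
    for l in ("flap","flap_handle","chest","kit_tray","kit_ink_plum","cradle"):
        for r in nets.cut_out(l,n)[:3]:
            m=r['region']&(d>0);Q=X[m]
            print(n,l,round(r['score'],2),np.array(r['uv']),m.sum(),np.median(Q,0),Q.min(0),Q.max(0))
            if l in("chest","kit_tray","flap") and n=="top":
                zlo={"chest":.085,"kit_tray":.012,"flap":.085}[l]
                q=Q[(Q[:,2]>zlo)]; print("  rect",cv2.minAreaRect(q[:,:2].astype(np.float32)),len(q),np.percentile(q[:,2],[5,50,95]))
    t=X[(d>0)&(abs(X[...,2])<.02)]; print("table z",np.median(t[:,2]))
E
```

```text
top flap 0.97 [181.5 211.4] 6453 [0.4793 0.1847 0.1033] [ 0.403   0.0711 -0.004 ] [0.557  0.329  0.1454]
  rect ((0.4821113049983978, 0.1846293807029724), (0.13621504604816437, 0.21912288665771484), 6.352504730224609) 6404 [0.0994 0.1034 0.1077]
top flap_handle 0.77 [180.8 211.5] 6356 [0.4795 0.1846 0.1034] [ 0.4038  0.0711 -0.0007] [0.56   0.2997 0.1454]
top chest 0.78 [180.5 198.2] 8448 [0.4989 0.1851 0.1023] [ 0.4038  0.0682 -0.0034] [0.6173 0.3318 0.1454]
  rect ((0.5018080472946167, 0.18737508356571198), (0.17598766088485718, 0.22061091661453247), 6.212735176086426) 7187 [0.0916 0.103  0.1075]
top kit_tray 0.63 [342.6 202. ] 3917 [ 0.4975 -0.1814  0.0065] [ 0.4121 -0.2932 -0.0035] [ 0.5801 -0.0819  0.0558]
  rect ((0.49675244092941284, -0.18823504447937012), (0.12522758543491364, 0.19182612001895905), 16.441139221191406) 966 [0.0129 0.0175 0.052 ]
top kit_ink_plum 0.66 [353.9 204.7] 313 [ 0.489  -0.19    0.0486] [ 0.4441 -0.2132  0.0027] [ 0.5248 -0.1708  0.0563]
top cradle 0.93 [341.5 204.1] 3887 [ 0.4968 -0.1814  0.0065] [ 0.4121 -0.2932 -0.003 ] [ 0.5781 -0.0821  0.0558]
table z 0.0005135867820766915
scene flap 0.89 [219.6 257.4] 5270 [0.4715 0.2023 0.1036] [ 0.4013 -0.0012 -0.0022] [0.5896 0.3011 0.1427]
scene flap 0.66 [316.6 200.2] 1969 [ 0.4888 -0.1727  0.0071] [ 0.4089 -0.3132 -0.0024] [ 0.5812 -0.0784  0.0541]
scene flap_handle 0.6 [219.3 259.6] 5392 [0.4713 0.2027 0.1036] [ 0.4013 -0.0082 -0.0013] [0.6401 0.3011 0.1427]
scene chest 0.81 [210.2 264. ] 9802 [0.4662 0.2178 0.1006] [ 0.4013 -0.0077 -0.0028] [0.6846 0.3081 0.1427]
scene kit_tray 0.76 [316.4 201.3] 2040 [ 0.4904 -0.1744  0.0071] [ 0.4089 -0.3132 -0.0055] [ 0.5982 -0.0784  0.0541]
scene kit_ink_plum 0.76 [325.7 187.4] 193 [ 0.4864 -0.1835  0.0461] [ 0.45   -0.2302  0.0051] [ 0.5228 -0.1697  0.055 ]
scene cradle 0.71 [315.7 198.2] 1982 [ 0.4885 -0.1731  0.0071] [ 0.4094 -0.2911 -0.0023] [ 0.5844 -0.0784  0.0541]
table z 0.0008675693604600077
```

```bash
python3 - <<'E'
from h import *
np.set_printoptions(precision=4,suppress=True)
for n in ("top","scene"):
    f=np.load(n+"0.npz");X=cloud(n,f['d'])
    m=(X[...,2]>.12)&(X[...,2]<.15)&(X[...,0]>.38)&(X[...,0]<.5)&(abs(X[...,1]-.18)<.08)
    Q=X[m];r=cv2.minAreaRect(Q[:,:2].astype(np.float32));print(n,"handle",m.sum(),Q.mean(0),np.percentile(Q[:,2],[10,50,90]),r)
    m=(X[...,2]>.02)&(X[...,2]<.08)&(X[...,0]>.4)&(X[...,0]<.6)&(X[...,1]<-.08)&(X[...,1]>-.165)
    Q=X[m];print("ribs",len(Q),Q.mean(0),Q.min(0),Q.max(0),cv2.minAreaRect(Q[:,:2].astype(np.float32)))
    c=f['p']; 
    if n=="top":
        cv2.imwrite("pics/topc.png",cv2.resize(c[140:320,110:410],None,fx=2.6,fy=2.6,interpolation=cv2.INTER_CUBIC))
    else: cv2.imwrite("pics/scc.png",cv2.resize(c[150:310,140:380],None,fx=3.3,fy=3.3,interpolation=cv2.INTER_CUBIC))
E
```

```text
top handle 154 [0.4458 0.1788 0.1389] [0.1346 0.1398 0.1419] ((0.445889413356781, 0.18000000715255737), (0.0085153141990304, 0.07788123190402985), 6.461538791656494)
ribs 81 [ 0.4818 -0.1328  0.029 ] [ 0.4519 -0.1478  0.0204] [ 0.5365 -0.1044  0.0337] ((0.4922826588153839, -0.1291750818490982), (0.04183394834399223, 0.0849958136677742), 84.70673370361328)
scene handle 176 [0.4427 0.1861 0.1363] [0.1261 0.1386 0.1412] ((0.4443376064300537, 0.18318748474121094), (0.008770579472184181, 0.07777582108974457), 6.040764808654785)
ribs 67 [ 0.4787 -0.1313  0.0274] [ 0.4578 -0.149   0.021 ] [ 0.5009 -0.1168  0.0333] ((0.47966551780700684, -0.1317942589521408), (0.041227877140045166, 0.023340487852692604), 18.976055145263672)
```

View pics/topc.png

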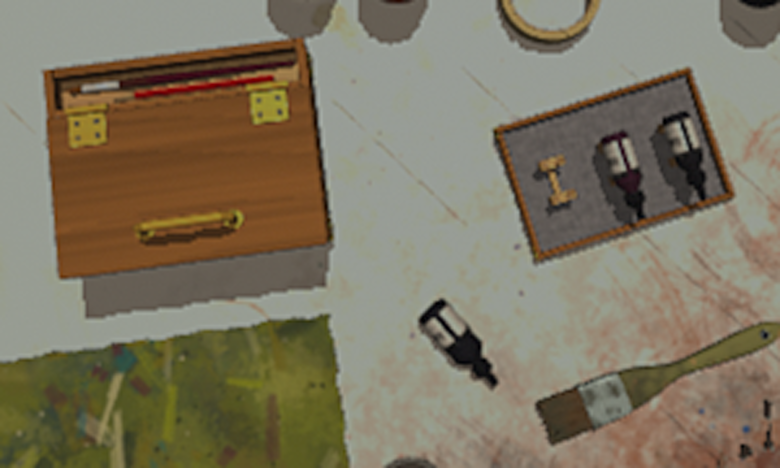

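View pics/scc.png

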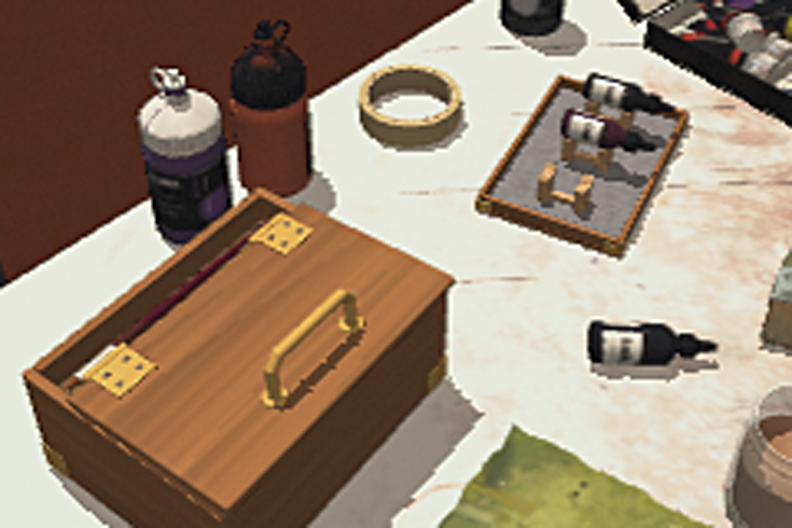

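```bash
cat >> h.py <<'E'
np.set_printoptions(precision=4,suppress=True)
def down(phi,tilt=0,axis=None):
    "tool down, jaw axis at phi deg (world); tilt deg about world axis"
    a=np.radians(phi);y=np.array([np.cos(a),np.sin(a),0]);z=np.array([0,0,-1.]);x=np.cross(y,z)
    M=np.stack([x,y,z],1)
    if tilt: M=R.from_rotvec(np.radians(tilt)*np.array(axis)).as_matrix()@M
    return M
def go(p,M,s=None):
    s=s or sensors.observe();M0=R.from_rotvec(s['ee_rot']).as_matrix()
    t=M0.T@(np.array(p)-s['position'])*100;w=np.degrees(R.from_matrix(M0.T@M).as_rotvec())
    print("t",t.round(2),"w",w.round(1),"rows>=",max(np.linalg.norm(t)/4.17,np.linalg.norm(w)/7.16).round(1))
E
python3 - <<'E'
from h import *
s=sensors.observe();print(R.from_rotvec(s['ee_rot']).as_matrix())
for f in (6.3,186.3): go([.445,.181,.25],down(f))
go([.445,.181,.25],R.from_rotvec(s['ee_rot']).as_matrix())
E
```

```text
[[ 0.9384  0.3454  0.    ]
 [ 0.3454 -0.9384 -0.0001]
 [-0.      0.0001 -1.    ]]
t [ 48.01 -64.11  -0.93] w [  0.    0.  -76.1] rows>= 19.2
t [ 48.01 -64.11  -0.93] w [  0.   -0.  103.9] rows>= 19.2
t [ 48.01 -64.11  -0.93] w [0. 0. 0.] rows>= 19.2
```

```bash
python3 -m handwheel '[{"tx":12,"ty":-16,"tz":-1.5,"wz":-19},{"tx":12,"ty":-16,"tz":-1.5,"wz":-19},{"tx":12,"ty":-16,"tz":-1.5,"wz":-19},{"tx":12,"ty":-16,"tz":-1.5,"wz":-19},{"tx":12,"ty":-16,"tz":-1.5,"wz":-19},{"tx":24,"ty":-32,"tz":-1.5,"wz":-38},{"tx":24,"ty":-32,"tz":-1.5,"wz":-38},{"tx":24,"ty":-32,"tz":-1.5,"wz":-38},{"tx":24,"ty":-32,"tz":-1.5,"wz":-38},{"tx":24,"ty":-32,"tz":-1.5,"wz":-38},{"tx":36,"ty":-48,"tz":-1.5,"wz":-57},{"tx":36,"ty":-48,"tz":-1.5,"wz":-57}]'; python3 - <<'E'
from h import *
print(sensors.observe()['joints']);go([.445,.181,.25],down(6.3))
E
```

```text
[ 1.1154  0.4345  0.025   1.5732 -0.0116  1.134  -0.0751]
t [ 48.01 -64.11  -0.93] w [  0.    0.  -76.1] rows>= 19.2invalid input
```

```bash
python3 -m handwheel '[{"tx":4,"ty":0,"tz":0,"wx":0,"wy":0,"wz":0,"claw":1}]'; echo; python3 -m handwheel --help
```

```text
clock: 0.88
position: [0.2444, -0.5767, 0.2409]
ee_rot: [3.094, 0.532, -0.009]
force: [-1.7, -1.0, 0.1]
width: 1.0
invalid input: not JSON, or not a number
```

```bash
python3 -m handwheel '[{"tx":10,"ty":-16,"tz":-1.5,"wx":0,"wy":0,"wz":-19,"claw":1},{"tx":10,"ty":-16,"tz":-1.5,"wx":0,"wy":0,"wz":-19,"claw":1},{"tx":10,"ty":-16,"tz":-1.5,"wx":0,"wy":0,"wz":-19,"claw":1},{"tx":10,"ty":-16,"tz":-1.5,"wx":0,"wy":0,"wz":-19,"claw":1},{"tx":20,"ty":-32,"tz":-1.5,"wx":0,"wy":0,"wz":-38,"claw":1},{"tx":20,"ty":-32,"tz":-1.5,"wx":0,"wy":0,"wz":-38,"claw":1},{"tx":20,"ty":-32,"tz":-1.5,"wx":0,"wy":0,"wz":-38,"claw":1},{"tx":20,"ty":-32,"tz":-1.5,"wx":0,"wy":0,"wz":-38,"claw":1},{"tx":20,"ty":-32,"tz":-1.5,"wx":0,"wy":0,"wz":-38,"claw":1}]'; python3 - <<'E'
from h import *
print(sensors.observe()['joints']);go([.445,.181,.25],down(6.3))
E
```

```text
clock: 1.63
position: [0.33, -0.2043, 0.256]
ee_rot: [2.744, 1.528, 0.0]
force: [2.2, -0.8, 0.6]
width: 1.001
[ 0.7378  0.0501 -0.3314  2.0537  0.0195  1.0396 -0.1577]
t [ 38.81 -10.51   0.58] w [  0.    0.  -38.1] rows>= 9.6
```

```bash
python3 -m handwheel '[{"tx":20,"ty":-5.5,"tz":0,"wx":0,"wy":0,"wz":-19,"claw":1},{"tx":20,"ty":-5.5,"tz":0,"wx":0,"wy":0,"wz":-19,"claw":1},{"tx":20,"ty":-5.5,"tz":0,"wx":0,"wy":0,"wz":-19,"claw":1},{"tx":20,"ty":-5.5,"tz":0,"wx":0,"wy":0,"wz":-19,"claw":1},{"tx":20,"ty":-5.5,"tz":0,"wx":0,"wy":0,"wz":-19,"claw":1},{"tx":38.8,"ty":-10.5,"tz":3,"wx":0,"wy":0,"wz":-38,"claw":0.5},{"tx":38.8,"ty":-10.5,"tz":3,"wx":0,"wy":0,"wz":-38,"claw":0.5},{"tx":38.8,"ty":-10.5,"tz":3,"wx":0,"wy":0,"wz":-38,"claw":0.5},{"tx":38.8,"ty":-10.5,"tz":3,"wx":0,"wy":0,"wz":-38,"claw":0.5},{"tx":38.8,"ty":-10.5,"tz":3,"wx":0,"wy":0,"wz":-38,"claw":0.5},{"tx":38.8,"ty":-10.5,"tz":3,"wx":0,"wy":0,"wz":-38,"claw":0.5},{"tx":38.8,"ty":-10.5,"tz":3,"wx":0,"wy":0,"wz":-38,"claw":0.5}]'; python3 - <<'E'
from h import *
print(sensors.observe()['joints']);go([.445,.181,.139],down(6.3))
p,d=vision.get_image("scene");cv2.imwrite("pics/s1.png",p)
E
```

```text
clock: 2.63
position: [0.4449, 0.1808, 0.2253]
ee_rot: [-2.093, -2.341, 0.0]
force: [-0.0, 0.1, -0.3]
width: 0.542
[ 0.0929  0.304  -0.7278  1.8908  0.2324  1.0332 -0.6205]
t [0.01 0.02 8.63] w [-0.1 -0.1  0.1] rows>= 2.1
```

View pics/s1.png

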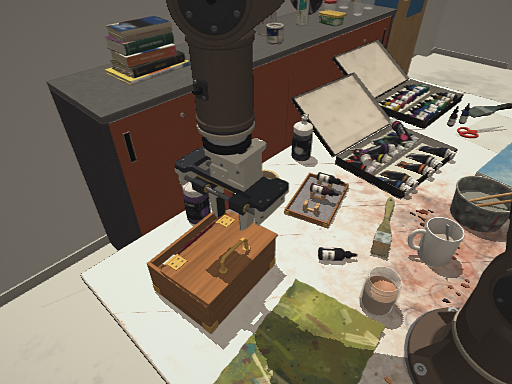

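```bash
python3 -m handwheel '[{"tx":0,"ty":0,"tz":4,"wx":0,"wy":0,"wz":0,"claw":0.5},{"tx":0,"ty":0,"tz":6.5,"wx":0,"wy":0,"wz":0,"claw":0.5},{"tx":0,"ty":0,"tz":8,"wx":0,"wy":0,"wz":0,"claw":0.5},{"tx":0,"ty":0,"tz":8.8,"wx":0,"wy":0,"wz":0,"claw":0.5},{"tx":0,"ty":0,"tz":8.8,"wx":0,"wy":0,"wz":0,"claw":0.1},{"tx":0,"ty":0,"tz":8.8,"wx":0,"wy":0,"wz":0,"claw":0},{"tx":0,"ty":0,"tz":8.8,"wx":0,"wy":0,"wz":0,"claw":0},{"tx":0,"ty":0,"tz":8.8,"wx":0,"wy":0,"wz":0,"claw":0},{"tx":0,"ty":0,"tz":8.8,"wx":0,"wy":0,"wz":0,"claw":0},{"tx":0,"ty":0,"tz":8.8,"wx":0,"wy":0,"wz":0,"claw":0},{"tx":0,"ty":0,"tz":8.8,"wx":0,"wy":0,"wz":0,"claw":0}]' 12; python3 - <<'E'
from h import *
print(sensors.observe()['joints'])
E
```

```text
clock: 3.6
position: [0.4457, 0.1791, 0.1381]
ee_rot: [2.098, 2.338, 0.002]
force: [1.0, 0.5, 0.2]
width: 0.077
[ 0.0344  0.411  -0.6777  2.0012  0.3432  0.8417 -0.7264]
```

```bash
python3 - <<'E'
from h import *
for k in range(0,25):
    a=1.72*k/24;t=np.radians(20)*k/24
    print(k,round(np.degrees(a)),((107+36*np.sin(a)-107*np.cos(a)+5*np.sin(t))/10).round(2),(-(107*np.sin(a)+36*np.cos(a)-36+5*np.cos(t)-5)/10).round(2),round(np.degrees(t),1))
E
```

```text
0 0 0.0 -0.0 0.0
1 4 0.29 -0.76 0.8
2 8 0.64 -1.49 1.7
3 12 1.04 -2.2 2.5
4 16 1.48 -2.88 3.3
5 21 1.98 -3.52 4.2
6 25 2.52 -4.13 5.0
7 29 3.1 -4.7 5.8
8 33 3.72 -5.23 6.7
9 37 4.38 -5.71 7.5
10 41 5.07 -6.14 8.3
11 45 5.79 -6.52 9.2
12 49 6.53 -6.85 10.0
13 53 7.3 -7.13 10.8
14 57 8.09 -7.35 11.7
15 62 8.88 -7.51 12.5
16 66 9.69 -7.62 13.3
17 70 10.51 -7.67 14.2
18 74 11.32 -7.66 15.0
19 78 12.14 -7.6 15.8
20 82 12.94 -7.47 16.7
21 86 13.74 -7.29 17.5
22 90 14.52 -7.05 18.3
23 94 15.28 -6.76 19.2
24 99 16.02 -6.42 20.0
```

```bash
python3 -m handwheel '[{"tx":0,"ty":0.29,"tz":-0.76,"wx":0.8,"wy":0,"wz":0,"claw":0},{"tx":0,"ty":0.64,"tz":-1.49,"wx":1.7,"wy":0,"wz":0,"claw":0},{"tx":0,"ty":1.04,"tz":-2.2,"wx":2.5,"wy":0,"wz":0,"claw":0},{"tx":0,"ty":1.48,"tz":-2.88,"wx":3.3,"wy":0,"wz":0,"claw":0},{"tx":0,"ty":1.98,"tz":-3.52,"wx":4.2,"wy":0,"wz":0,"claw":0},{"tx":0,"ty":2.52,"tz":-4.13,"wx":5,"wy":0,"wz":0,"claw":0}]'; python3 - <<'E'
from h import *
p,d=vision.get_image("scene");cv2.imwrite("pics/s2.png",p)
E
```

```text
clock: 4.1
position: [0.4717, 0.1818, 0.1791]
ee_rot: [-2.059, -2.294, 0.098]
force: [8.1, 2.9, -12.5]
width: 0.086
```

View pics/s2.png

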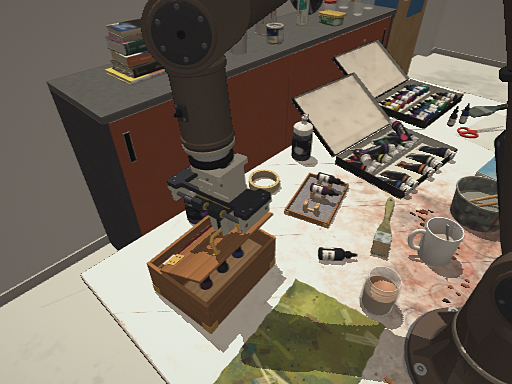

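```bash
cat >> h.py <<'E'
def arc(k0,k1):
    f=lambda k:(lambda a,t:np.array([107+36*np.sin(a)-107*np.cos(a)+5*np.sin(t),-(107*np.sin(a)+36*np.cos(a)-36+5*np.cos(t)-5)])/10)(1.72*k/24,np.radians(20)*k/24)
    t0=np.radians(20*k0/24);c,s=np.cos(t0),np.sin(t0)
    for k in range(k0+1,k1+1):
        d=f(k)-f(k0);print(k,"ty",round(c*d[0]+s*d[1],2),"tz",round(-s*d[0]+c*d[1],2),"wx",round(20/24*(k-k0),1))
E
python3 -c "
from h import *
print(sensors.observe()['force'],sensors.observe()['joints']);arc(6,15)"
```

```text
[ 2.2332  0.6194 -0.3491] [ 0.0595  0.4469 -0.6914  1.8263  0.2741  1.0563 -0.6322]
7 ty 0.53 tz -0.62 wx 0.8
8 ty 1.1 tz -1.19 wx 1.7
9 ty 1.72 tz -1.73 wx 2.5
10 ty 2.37 tz -2.22 wx 3.3
11 ty 3.05 tz -2.66 wx 4.2
12 ty 3.76 tz -3.06 wx 5.0
13 ty 4.5 tz -3.4 wx 5.8
14 ty 5.27 tz -3.69 wx 6.7
15 ty 6.05 tz -3.92 wx 7.5
```

Force at rest is small, so I'll continue.

```bash
python3 -m handwheel '[{"tx":0,"ty":0.53,"tz":-0.62,"wx":0.8,"wy":0,"wz":0,"claw":0},{"tx":0,"ty":1.1,"tz":-1.19,"wx":1.7,"wy":0,"wz":0,"claw":0},{"tx":0,"ty":1.72,"tz":-1.73,"wx":2.5,"wy":0,"wz":0,"claw":0},{"tx":0,"ty":2.37,"tz":-2.22,"wx":3.3,"wy":0,"wz":0,"claw":0},{"tx":0,"ty":3.05,"tz":-2.66,"wx":4.2,"wy":0,"wz":0,"claw":0},{"tx":0,"ty":3.76,"tz":-3.06,"wx":5,"wy":0,"wz":0,"claw":0},{"tx":0,"ty":4.5,"tz":-3.4,"wx":5.8,"wy":0,"wz":0,"claw":0},{"tx":0,"ty":5.27,"tz":-3.69,"wx":6.7,"wy":0,"wz":0,"claw":0},{"tx":0,"ty":6.05,"tz":-3.92,"wx":7.5,"wy":0,"wz":0,"claw":0}]'; python3 - <<'E'
from h import *
p,d=vision.get_image("scene");cv2.imwrite("pics/s3.png",p)
print(sensors.observe()['force'],sensors.observe()['joints']);arc(15,25)
E
```

```text
clock: 4.9
position: [0.5329, 0.1886, 0.2118]
ee_rot: [-1.992, -2.222, 0.247]
force: [-2.2, 2.3, -6.3]
width: 0.079
[ 0.8786  0.255  -1.2917] [ 0.0261  0.5844 -0.6619  1.5309  0.251   1.3423 -0.5603]
16 ty 0.77 tz -0.28 wx 0.8
17 ty 1.55 tz -0.5 wx 1.7
18 ty 2.35 tz -0.67 wx 2.5
19 ty 3.16 tz -0.78 wx 3.3
20 ty 3.97 tz -0.84 wx 4.2
21 ty 4.79 tz -0.83 wx 5.0
22 ty 5.6 tz -0.77 wx 5.8
23 ty 6.41 tz -0.65 wx 6.7
24 ty 7.21 tz -0.47 wx 7.5
25 ty 7.99 tz -0.24 wx 8.3
```

View pics/s3.png

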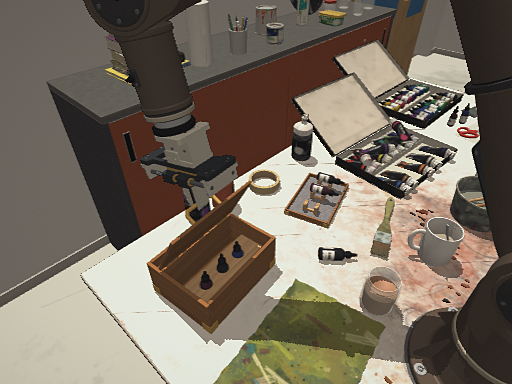

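```bash
python3 - <<'E'
from h import *
for n in("top","scene"):
    f=np.load(n+"0.npz");X=cloud(n,f['d']);m=(X[...,0]>.6)&(X[...,0]<.76)&(X[...,1]>.0)&(X[...,1]<.35)&(X[...,2]>.13)&(X[...,2]<.4)
    print(n,m.sum(),X[m].min(0),X[m].max(0))
E
python3 -m handwheel '[{"tx":0,"ty":0.77,"tz":-0.28,"wx":0.8,"wy":0,"wz":0,"claw":0},{"tx":0,"ty":1.55,"tz":-0.5,"wx":1.7,"wy":0,"wz":0,"claw":0},{"tx":0,"ty":2.35,"tz":-0.67,"wx":2.5,"wy":0,"wz":0,"claw":0},{"tx":0,"ty":3.16,"tz":-0.78,"wx":3.3,"wy":0,"wz":0,"claw":0}]'
```

```text
top 208 [0.6649 0.0008 0.13  ] [0.709  0.0982 0.1602]
scene 169 [0.6628 0.0002 0.13  ] [0.7117 0.1003 0.1592]
clock: 5.28
position: [0.5651, 0.1921, 0.2133]
ee_rot: [-1.963, -2.19, 0.307]
force: [-2.0, 0.1, -2.1]
width: 0.082
```

```bash
python3 -c "
from h import *
arc(19,25)"
```

```text
20 ty 0.81 tz -0.1 wx 0.8
21 ty 1.62 tz -0.14 wx 1.7
22 ty 2.44 tz -0.13 wx 2.5
23 ty 3.25 tz -0.06 wx 3.3
24 ty 4.06 tz 0.07 wx 4.2
25 ty 4.85 tz 0.26 wx 5.0
```

```bash
python3 -m handwheel '[{"tx":0,"ty":0.81,"tz":-0.1,"wx":0.8,"wy":0,"wz":0,"claw":0},{"tx":0,"ty":1.62,"tz":-0.14,"wx":1.7,"wy":0,"wz":0,"claw":0},{"tx":0,"ty":2.44,"tz":-0.13,"wx":2.5,"wy":0,"wz":0,"claw":0},{"tx":0,"ty":3.25,"tz":-0.06,"wx":3.3,"wy":0,"wz":0,"claw":0},{"tx":0,"ty":4.06,"tz":0.07,"wx":4.2,"wy":0,"wz":0,"claw":0},{"tx":0,"ty":4.06,"tz":0.07,"wx":4.2,"wy":0,"wz":0,"claw":0}]'; python3 - <<'E'
from h import *
p,d=vision.get_image("scene");cv2.imwrite("pics/s4.png",p)
print(sensors.observe()['force'],sensors.observe()['joints']);
E
```

```text
clock: 5.78
position: [0.6057, 0.1965, 0.2011]
ee_rot: [-1.927, -2.146, 0.378]
force: [1.4, -0.0, 0.3]
width: 0.079
[1.6408 0.6034 0.2085] [-0.0385  0.7756 -0.6131  1.2256  0.2609  1.5717 -0.5072]
```

View pics/s4.png

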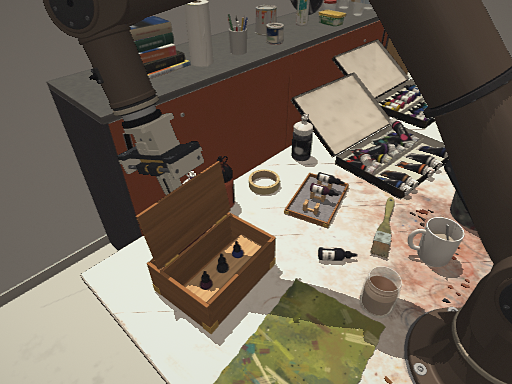

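```bash
python3 -m handwheel '[{"tx":0,"ty":0,"tz":0,"wx":0,"wy":0,"wz":0,"claw":0.2},{"tx":0,"ty":0,"tz":0,"wx":0,"wy":0,"wz":0,"claw":0.2},{"tx":0,"ty":0,"tz":0,"wx":0,"wy":0,"wz":0,"claw":0.2},{"tx":0,"ty":0,"tz":-1,"wx":0,"wy":0,"wz":0,"claw":0.2},{"tx":0,"ty":0,"tz":-2.5,"wx":0,"wy":0,"wz":0,"claw":0.2},{"tx":0,"ty":0,"tz":-4,"wx":0,"wy":0,"wz":0,"claw":0.2},{"tx":0,"ty":-1.4,"tz":-7.8,"wx":-5,"wy":0,"wz":0,"claw":0.2},{"tx":0,"ty":-2.7,"tz":-11.5,"wx":-10,"wy":0,"wz":0,"claw":0.2},{"tx":0,"ty":-2.7,"tz":-11.5,"wx":-15,"wy":0,"wz":0,"claw":0.2},{"tx":0,"ty":-2.7,"tz":-11.5,"wx":-20,"wy":0,"wz":0,"claw":0.2}]'; python3 - <<'E'
from h import *
for n in("scene","top"):
    p,d=vision.get_image(n);cv2.imwrite(f"pics/{n}5.png",p);np.savez(n+"5.npz",p=p,d=d);X=cloud(n,d)
    for l in("ink_blue_center","ink_plum_center","ink_dropper_center","flap"):
      for r in nets.cut_out(l,n)[:4]:
        m=r['region']&(d>0);Q=X[m];print(n,l,round(r['score'],2),np.array(r['uv']),m.sum(),np.median(Q,0),Q.max(0))
p=np.load("scene5.npz")['p']
cv2.imwrite("pics/s5c.png",cv2.resize(p[200:320,140:290],None,fx=4.5,fy=4.5,interpolation=cv2.INTER_CUBIC))
print(sensors.observe()['joints'])
E
```

```text
clock: 6.67
position: [0.6195, 0.1993, 0.3235]
ee_rot: [2.094, 2.335, 0.014]
force: [-0.0, 0.5, 0.2]
width: 0.2
scene ink_blue_center 0.5 [236.2 249.3] 111 [0.4825 0.1401 0.0601] [0.4927 0.1482 0.0882]
scene ink_dropper_center 0.44 [220.8 263.3] 162 [0.4793 0.188  0.0581] [0.4931 0.1973 0.0888]
scene flap 0.85 [185.3 215.4] 4972 [0.5576 0.2107 0.1736] [0.584  0.3042 0.2326]
scene flap 0.33 [222.5 263.6] 156 [0.4793 0.1884 0.0581] [0.4931 0.1973 0.0888]
[ 0.0079  0.5117 -0.6509  1.3445  0.3054  1.3872 -0.5284]
```

View pics/s5c.png

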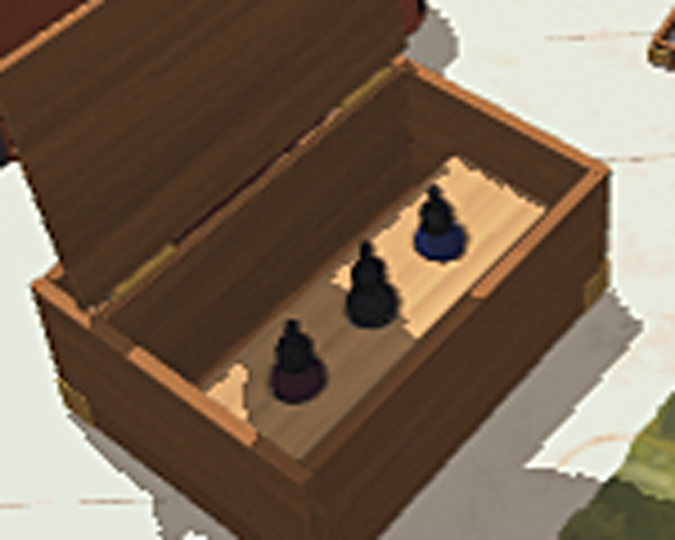

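View pics/top5.png

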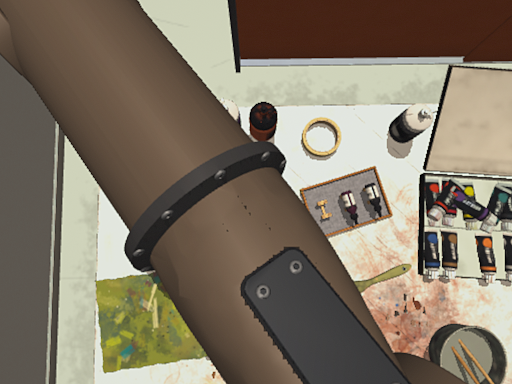

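```bash
python3 - <<'E'
from h import *
T=[ray("scene",uv,.0875) for uv in((236.4,241.8),(221.3,254.2),(204.7,271.8))]
for t in T: print(t)
d=T[2]-T[0];print(np.hypot(*d[:2]),np.degrees(np.arctan2(-d[0],d[1])))
c=np.radians(6.3);u=np.array([np.cos(c),np.sin(c)]);v=np.array([-u[1],u[0]])
for C in([.5018,.1874],[.5,.187]): print(np.array(C)-.022*u-.052*v)
# collar: pixels dark cluster centroid in cloud z .06-.075
f=np.load("scene5.npz");X=cloud("scene",f['d'])
for z0,z1 in((.062,.073),(.05,.062),(.073,.09)):
    m=(X[...,2]>z0)&(X[...,2]<z1)&(np.hypot(X[...,0]-.485,X[...,1]-.134)<.022);print(z0,m.sum(),X[m].mean(0))
# chest top walls
m=(abs(X[...,2]-.092)<.006)&(X[...,0]>.38)&(X[...,0]<.62)&(X[...,1]>.05)&(X[...,1]<.32)
print(cv2.minAreaRect(X[m][:,:2].astype(np.float32)))
E
```

```text
[0.4866 0.1372 0.0875]
[0.4843 0.1834 0.0875]
[0.4743 0.237  0.0875]
0.10052859103876209 7.013446623189552
[0.4856 0.1333]
[0.4838 0.1329]
0.062 28 [0.4838 0.1403 0.0687]
0.05 77 [0.4821 0.1381 0.0536]
0.073 35 [0.4848 0.1382 0.0794]
((0.5031256675720215, 0.1885817050933838), (0.17189288139343262, 0.22106756269931793), 6.278552532196045)
```

```bash
python3 - <<'E'
from h import *
go([.487,.1355,.25],down(96.3)); go([.487,.1355,.25],down(-83.7))
f=np.load("top0.npz");X=cloud("top",f['d'])
for uv in((285,270),(268,337),(340,292),(246,265),(97,270),(240,340),(130,245),(236,233)): print(uv,X[uv[1],uv[0]])
E
```

```text
t [ -4.77 -13.78   6.85] w [ -0.1  -0.1 -90.1] rows>= 12.6
t [ -4.77 -13.78   6.85] w [-0.1  0.1 89.9] rows>= 12.6
(285, 270) [ 0.3437 -0.0376  0.0277]
(268, 337) [0.203  0.0054 0.054 ]
(340, 292) [ 0.2898 -0.1639  0.0147]
(246, 265) [ 0.3555  0.0517 -0.001 ]
(97, 270) [ 0.3523  0.3984 -0.0016]
(240, 340) [0.189  0.0679 0.0126]
(130, 245) [ 0.4084  0.3234 -0.0027]
(236, 233) [0.4307 0.0737 0.005 ]
```

```bash
python3 -m handwheel '[{"tx":-2.4,"ty":-7,"tz":0,"wx":0,"wy":0,"wz":-45,"claw":0.35},{"tx":-2.4,"ty":-7,"tz":0,"wx":0,"wy":0,"wz":-45,"claw":0.35},{"tx":-4.8,"ty":-13.8,"tz":0,"wx":0,"wy":0,"wz":-90,"claw":0.35},{"tx":-4.8,"ty":-13.8,"tz":0,"wx":0,"wy":0,"wz":-90,"claw":0.35},{"tx":-4.8,"ty":-13.8,"tz":2,"wx":0,"wy":0,"wz":-90,"claw":0.35},{"tx":-4.8,"ty":-13.8,"tz":4,"wx":0,"wy":0,"wz":-90,"claw":0.35},{"tx":-4.8,"ty":-13.8,"tz":7,"wx":0,"wy":0,"wz":-90,"claw":0.35},{"tx":-4.8,"ty":-13.8,"tz":10,"wx":0,"wy":0,"wz":-90,"claw":0.35},{"tx":-4.8,"ty":-13.8,"tz":12,"wx":0,"wy":0,"wz":-90,"claw":0.35},{"tx":-4.8,"ty":-13.8,"tz":15,"wx":0,"wy":0,"wz":-90,"claw":0.35},{"tx":-4.8,"ty":-13.8,"tz":17,"wx":0,"wy":0,"wz":-90,"claw":0.35},{"tx":-4.8,"ty":-13.8,"tz":17,"wx":0,"wy":0,"wz":-90,"claw":0.35}]'; python3 - <<'E'
from h import *
print(sensors.observe()['joints']);go([.487,.1355,.13],down(96.3))
E
```

```text
clock: 8.17
position: [0.4848, 0.134, 0.1451]
ee_rot: [0.068, -3.135, 0.002]
force: [-1.0, -1.0, -1.1]
width: 0.346
[ 0.3274  0.5345 -0.9644  1.9228  0.5292  0.97    0.7273]
t [-0.24  0.14  1.51] w [-0.  -0.4 -3.8] rows>= 0.5
```

```bash
python3 -m handwheel '[{"tx":-0.2,"ty":0.1,"tz":1.5,"wx":0,"wy":0,"wz":-3.7,"claw":0.35},{"tx":-0.2,"ty":0.1,"tz":1.5,"wx":0,"wy":0,"wz":-3.7,"claw":0.35},{"tx":-0.2,"ty":0.1,"tz":1.5,"wx":0,"wy":0,"wz":-3.7,"claw":0.35}]'; python3 - <<'E'
from h import *
p,d=vision.get_image("scene");cv2.imwrite("pics/s6c.png",cv2.resize(p[130:310,140:320],None,fx=3.3,fy=3.3,interpolation=cv2.INTER_CUBIC))
p,d=vision.get_image("top");cv2.imwrite("pics/t6c.png",p)
go([.487,.1355,.0725],down(96.3))
E
```

```text
clock: 8.42
position: [0.4882, 0.1362, 0.1335]
ee_rot: [0.156, -3.135, -0.001]
force: [0.0, 0.5, 0.7]
width: 0.346
t [ 0.18 -0.08  6.21] w [ 0.   0.  -0.6] rows>= 1.5
```

View pics/s6c.png

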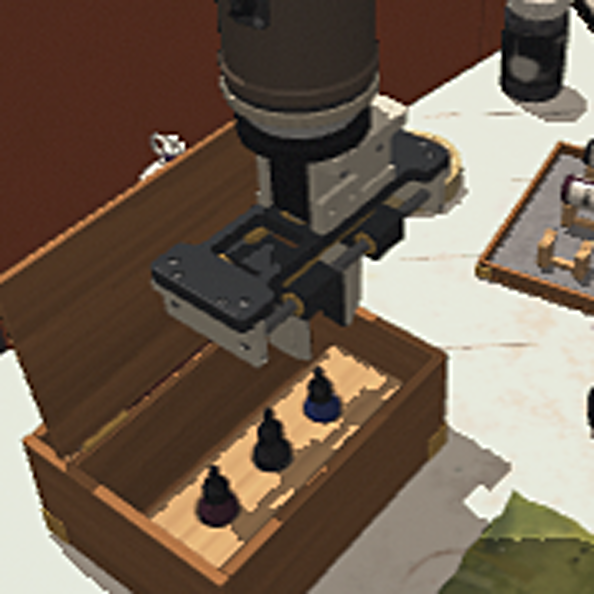

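View pics/t6c.png

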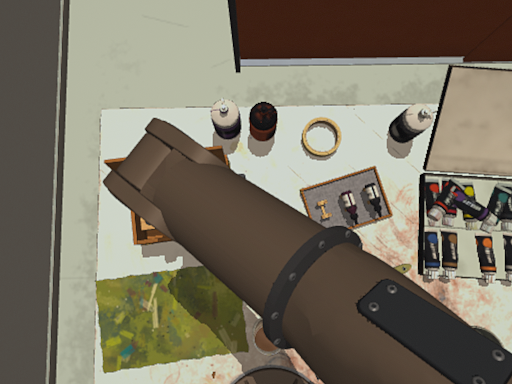

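```bash
python3 -m handwheel '[{"tx":0.1,"ty":-0.1,"tz":1.5,"wx":0,"wy":0,"wz":0,"claw":0.35},{"tx":0.1,"ty":-0.1,"tz":3,"wx":0,"wy":0,"wz":0,"claw":0.35},{"tx":0.1,"ty":-0.1,"tz":4.2,"wx":0,"wy":0,"wz":0,"claw":0.35},{"tx":0.1,"ty":-0.1,"tz":5.2,"wx":0,"wy":0,"wz":0,"claw":0.35},{"tx":0.1,"ty":-0.1,"tz":6,"wx":0,"wy":0,"wz":0,"claw":0.35},{"tx":0.1,"ty":-0.1,"tz":6.2,"wx":0,"wy":0,"wz":0,"claw":0.35},{"tx":0.1,"ty":-0.1,"tz":6.2,"wx":0,"wy":0,"wz":0,"claw":0.35}]'; python3 - <<'E'
from h import *
print(sensors.observe()['position'],sensors.observe()['force'])
p,d=vision.get_image("scene");cv2.imwrite("pics/s7c.png",cv2.resize(p[160:310,140:290],None,fx=4,fy=4,interpolation=cv2.INTER_CUBIC))
E
```

```text
clock: 9.1
position: [0.4873, 0.1352, 0.0718]
ee_rot: [0.16, -3.137, 0.0]
force: [-0.7, -0.3, 0.4]
width: 0.352
[0.4873 0.1352 0.0718] [-0.7226 -0.264   0.4464]
```

View pics/s7c.png

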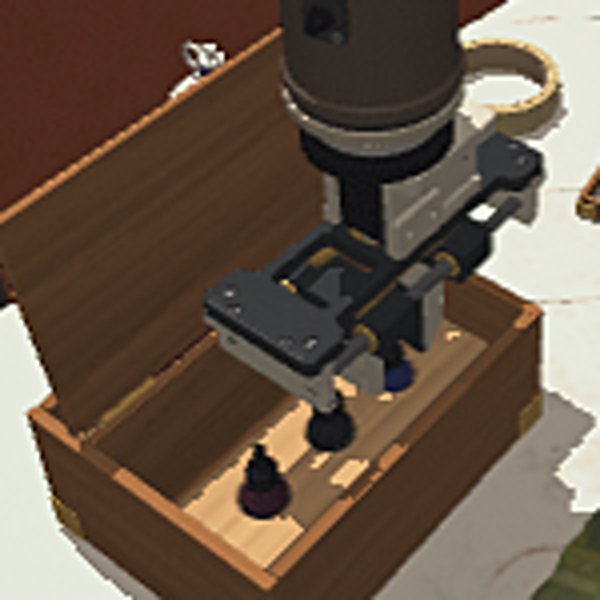

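```bash
python3 -m handwheel '[{"tx":0,"ty":0,"tz":0,"wx":0,"wy":0,"wz":0,"claw":0.1},{"tx":0,"ty":0,"tz":0,"wx":0,"wy":0,"wz":0,"claw":0.1},{"tx":0,"ty":0,"tz":0,"wx":0,"wy":0,"wz":0,"claw":0.1},{"tx":0,"ty":0,"tz":0,"wx":0,"wy":0,"wz":0,"claw":0.1},{"tx":0,"ty":0,"tz":0,"wx":0,"wy":0,"wz":0,"claw":0.1}]' 25
```

```text
clock: 9.57
position: [0.4878, 0.1353, 0.0725]
ee_rot: [-0.16, 3.137, 0.0]
force: [-0.1, 0.3, 2.9]
width: 0.175
```

```bash
python3 -m handwheel '[{"tx":0,"ty":0,"tz":-0.5,"wx":0,"wy":0,"wz":0,"claw":0.1},{"tx":0,"ty":0,"tz":-1,"wx":0,"wy":0,"wz":0,"claw":0.1},{"tx":0,"ty":0,"tz":-1.7,"wx":0,"wy":0,"wz":0,"claw":0.1},{"tx":0,"ty":0,"tz":-2.5,"wx":0,"wy":0,"wz":0,"claw":0.1}]'; python3 - <<'E'
from h import *
print(sensors.observe()['position'],sensors.observe()['force'])
p,d=vision.get_image("scene");cv2.imwrite("pics/s8c.png",cv2.resize(p[160:310,140:290],None,fx=4,fy=4,interpolation=cv2.INTER_CUBIC))
E
```

```text
clock: 9.9
position: [0.4874, 0.1351, 0.0978]
ee_rot: [0.16, -3.137, 0.0]
force: [0.2, 0.6, -0.1]
width: 0.174
[0.4874 0.1351 0.0978] [ 0.2042  0.6474 -0.1228]
```

View pics/s8c.png

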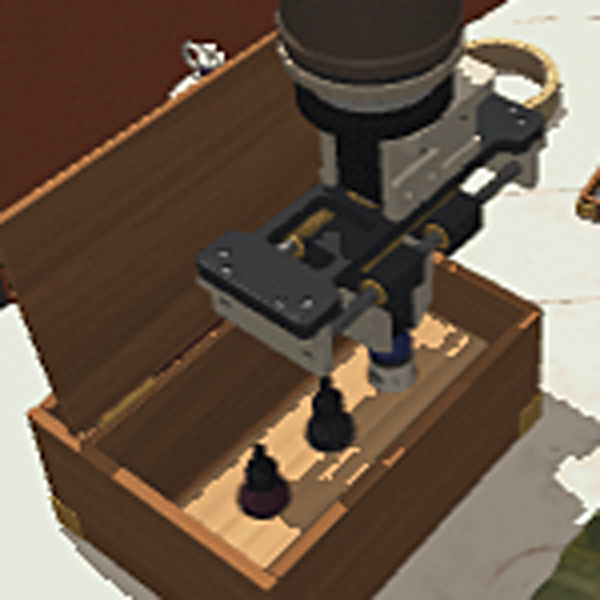

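```bash
python3 -m handwheel '[{"tx":0,"ty":0,"tz":-1,"wx":0,"wy":0,"wz":0,"claw":0.1},{"tx":0,"ty":0,"tz":-2.5,"wx":0,"wy":0,"wz":0,"claw":0.1},{"tx":0,"ty":0,"tz":-4.5,"wx":0,"wy":0,"wz":0,"claw":0.1},{"tx":0,"ty":0,"tz":-6.5,"wx":0,"wy":0,"wz":0,"claw":0.1},{"tx":0,"ty":0,"tz":-8.5,"wx":0,"wy":0,"wz":0,"claw":0.1},{"tx":0,"ty":0,"tz":-9.7,"wx":0,"wy":0,"wz":0,"claw":0.1},{"tx":0,"ty":0,"tz":-9.7,"wx":0,"wy":0,"wz":0,"claw":0.1}]'; python3 - <<'E'
from h import *
s=sensors.observe();print(s['position'],s['force'],s['width'])
p,d=vision.get_image("scene");cv2.imwrite("pics/s9.png",p)
go([.47,0,.195],down(96.3))
go([.47,0,.0645],down(96.3))
E
```

```text
clock: 10.53
position: [0.4886, 0.1359, 0.1968]
ee_rot: [-0.16, 3.134, 0.001]
force: [-0.2, 0.4, -0.3]
width: 0.18
[0.4886 0.1359 0.1968] [-0.1717  0.4029 -0.2633] 0.18014688718992122
t [  3.17 -13.28   0.01] w [-0.   0.1 -0.5] rows>= 3.3
t [  3.2  -13.28  13.06] w [-0.   0.1 -0.5] rows>= 4.5
```

View pics/s9.png

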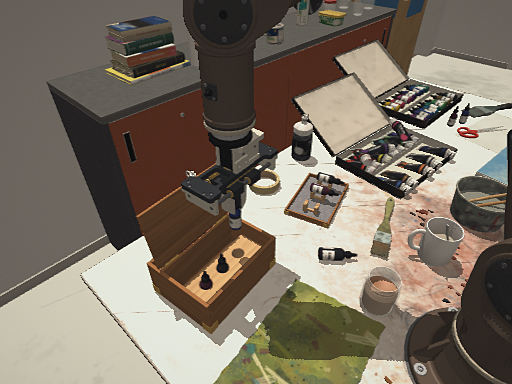

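```bash
python3 -m handwheel '[{"tx":0.3,"ty":-1.3,"tz":0,"wx":0,"wy":0,"wz":0,"claw":0.1},{"tx":0.8,"ty":-3.3,"tz":0,"wx":0,"wy":0,"wz":0,"claw":0.1},{"tx":1.4,"ty":-5.8,"tz":0,"wx":0,"wy":0,"wz":0,"claw":0.1},{"tx":2,"ty":-8.3,"tz":0,"wx":0,"wy":0,"wz":0,"claw":0.1},{"tx":2.6,"ty":-10.8,"tz":0,"wx":0,"wy":0,"wz":0,"claw":0.1},{"tx":3,"ty":-12.6,"tz":1,"wx":0,"wy":0,"wz":0,"claw":0.1},{"tx":3.2,"ty":-13.3,"tz":3,"wx":0,"wy":0,"wz":0,"claw":0.1},{"tx":3.2,"ty":-13.3,"tz":5,"wx":0,"wy":0,"wz":0,"claw":0.1},{"tx":3.2,"ty":-13.3,"tz":7.5,"wx":0,"wy":0,"wz":0,"claw":0.1},{"tx":3.2,"ty":-13.3,"tz":10,"wx":0,"wy":0,"wz":0,"claw":0.1},{"tx":3.2,"ty":-13.3,"tz":11.5,"wx":0,"wy":0,"wz":0,"claw":0.1},{"tx":3.2,"ty":-13.3,"tz":11.5,"wx":0,"wy":0,"wz":0,"claw":0.1}]'; python3 - <<'E'
from h import *
s=sensors.observe();print(s['position'],s['force'],s['width'])
p,d=vision.get_image("scene");cv2.imwrite("pics/s10.png",cv2.resize(p[120:300,200:380],None,fx=3.3,fy=3.3,interpolation=cv2.INTER_CUBIC))
X=cloud("scene",d)
for r in nets.cut_out("ink_blue_center","scene")[:2]:
    m=r['region']&(d>0);print(r['score'],r['uv'],m.sum(),X[m].min(0),X[m].max(0),np.median(X[m],0))
go([.47,0,.0645],down(96.3))
E
```

```text
clock: 11.58
position: [0.4664, -0.001, 0.0756]
ee_rot: [0.161, -3.131, -0.001]
force: [-0.8, 0.3, -0.8]
width: 0.174
[ 0.4664 -0.001   0.0756] [-0.7613  0.2862 -0.7743] 0.17377188645051117
0.5 [284.9, 232.1] 152 [ 0.4224 -0.0232 -0.0016] [0.5018 0.0751 0.129 ] [0.4584 0.0078 0.0394]
t [-0.16  0.    1.4 ] w [ 0.  -0.1 -0.4] rows>= 0.3
```

View pics/s10.png

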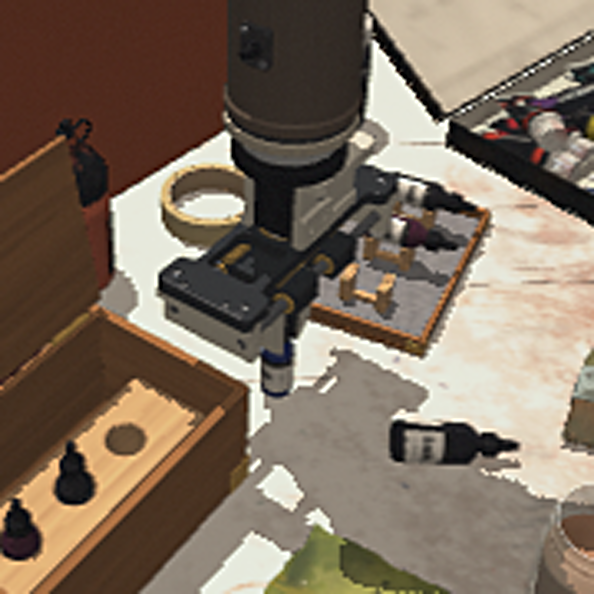

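```bash
python3 -m handwheel '[{"tx":0,"ty":0,"tz":0.4,"wx":0,"wy":0,"wz":0,"claw":0.1},{"tx":0,"ty":0,"tz":0.7,"wx":0,"wy":0,"wz":0,"claw":0.1},{"tx":0,"ty":0,"tz":0.9,"wx":0,"wy":0,"wz":0,"claw":0.1},{"tx":0,"ty":0,"tz":1.1,"wx":0,"wy":0,"wz":0,"claw":0.1},{"tx":0,"ty":0,"tz":1.1,"wx":0,"wy":0,"wz":0,"claw":0.1}]';python3 -m handwheel '[{"tx":0,"ty":0,"tz":0.1,"wx":0,"wy":0,"wz":0,"claw":0.1},{"tx":0,"ty":0,"tz":0.1,"wx":0,"wy":0,"wz":0,"claw":0.1}]'
```

```text
clock: 12.1
position: [0.4692, -0.0006, 0.0681]
ee_rot: [-0.16, 3.137, -0.0]
force: [-0.8, -0.1, -0.4]
width: 0.173
clock: 12.27
position: [0.4693, -0.0005, 0.0671]
ee_rot: [-0.16, 3.137, -0.0]
force: [-0.2, 0.3, -0.1]
width: 0.176
```

```bash
for i in 1; do python3 -m handwheel '[{"tx":0,"ty":0,"tz":0.15,"wx":0,"wy":0,"wz":0,"claw":0.1},{"tx":0,"ty":0,"tz":0.15,"wx":0,"wy":0,"wz":0,"claw":0.1},{"tx":0,"ty":0,"tz":0.15,"wx":0,"wy":0,"wz":0,"claw":0.1}]'; python3 -m handwheel '[{"tx":0,"ty":0,"tz":0.1,"wx":0,"wy":0,"wz":0,"claw":0.1},{"tx":0,"ty":0,"tz":0.1,"wx":0,"wy":0,"wz":0,"claw":0.1},{"tx":0,"ty":0,"tz":0.1,"wx":0,"wy":0,"wz":0,"claw":0.1}]'; done; python3 -c "
from h import *
print(sensors.observe()['force'])"
```

```text
clock: 12.52
position: [0.4692, -0.0005, 0.0656]
ee_rot: [0.16, -3.137, 0.0]
force: [0.9, -0.7, -0.4]
width: 0.175
clock: 12.77
position: [0.4692, -0.0004, 0.0646]
ee_rot: [0.16, -3.137, 0.0]
force: [-0.1, -0.2, -0.9]
width: 0.17
[-0.1364 -0.1972 -0.9218]
```

```bash
python3 -m handwheel '[{"tx":0,"ty":0,"tz":0.1,"wx":0,"wy":0,"wz":0,"claw":0.1},{"tx":0,"ty":0,"tz":0.1,"wx":0,"wy":0,"wz":0,"claw":0.1},{"tx":0,"ty":0,"tz":0.1,"wx":0,"wy":0,"wz":0,"claw":0.1}]'; python3 -m handwheel '[{"tx":0,"ty":0,"tz":0,"wx":0,"wy":0,"wz":0,"claw":0.1}]';  python3 - <<'E'
from h import *
p,d=vision.get_image("scene");cv2.imwrite("pics/s11.png",cv2.resize(p[190:260,250:320],None,fx=8,fy=8,interpolation=cv2.INTER_CUBIC))
print(proj("scene",[[.469,0,0]]))
E
```

```text
clock: 13.02
position: [0.4701, -0.0, 0.0643]
ee_rot: [-0.161, 3.136, 0.0]
force: [-0.5, 0.3, 7.6]
width: 0.175
clock: 13.1
position: [0.4701, -0.0, 0.0643]
ee_rot: [-0.161, 3.136, 0.0]
force: [-0.1, 0.2, 7.5]
width: 0.173
[[281.7858 239.6963]]
```

View pics/s11.png

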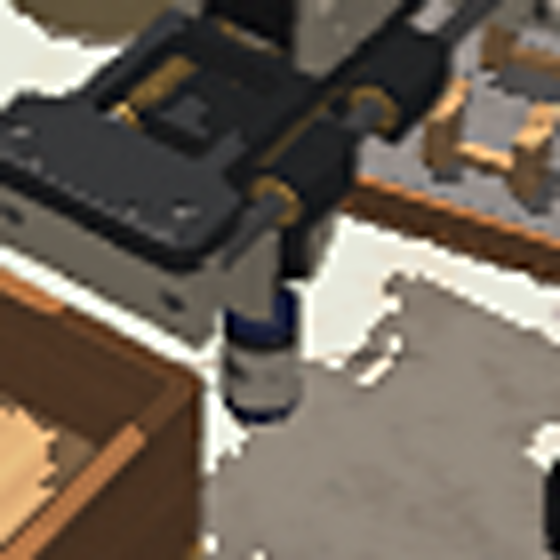

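```bash
python3 -m handwheel '[{"tx":0,"ty":0,"tz":-0.05,"wx":0,"wy":0,"wz":0,"claw":0.1},{"tx":0,"ty":0,"tz":-0.05,"wx":0,"wy":0,"wz":0,"claw":0.4},{"tx":0,"ty":0,"tz":-0.05,"wx":0,"wy":0,"wz":0,"claw":0.4},{"tx":0,"ty":0,"tz":-0.05,"wx":0,"wy":0,"wz":0,"claw":0.4},{"tx":0,"ty":0,"tz":-0.05,"wx":0,"wy":0,"wz":0,"claw":0.4},{"tx":0,"ty":0,"tz":-2,"wx":0,"wy":0,"wz":0,"claw":0.4},{"tx":0,"ty":0,"tz":-5,"wx":0,"wy":0,"wz":0,"claw":0.4},{"tx":0,"ty":0,"tz":-9,"wx":0,"wy":0,"wz":0,"claw":0.4},{"tx":0,"ty":0,"tz":-13,"wx":0,"wy":0,"wz":0,"claw":0.4},{"tx":0,"ty":0,"tz":-13,"wx":0,"wy":0,"wz":0,"claw":0.4}]'; python3 - <<'E'
from h import *
s=sensors.observe();print(s['position'],s['joints'])
p,d=vision.get_image("scene");cv2.imwrite("pics/s12.png",p)
X=cloud("scene",d);np.savez("scene12.npz",p=p,d=d)
m=(np.hypot(X[...,0]-.469,X[...,1])<.035)&(X[...,2]>.01)&(X[...,2]<.09);print(m.sum(),X[m].mean(0),X[m].max(0))
for z in(.01,.03,.045,.058,.07):
  q=X[m];k=abs(q[:,2]-z)<.008;print(z,k.sum(),q[k].mean(0))
E
```

```text
clock: 13.98
position: [0.4724, 0.0012, 0.1998]
ee_rot: [-0.161, 3.129, 0.0]
force: [0.9, 0.4, -0.3]
width: 0.402
[0.4724 0.0012 0.1998] [ 0.7084  0.4254 -1.0699  1.9345  0.4389  1.029   1.1181]
188 [0.4641 0.0058 0.043 ] [0.4795 0.014  0.0805]
0.01 19 [0.4621 0.0065 0.0139]
0.03 42 [0.4623 0.0079 0.0309]
0.045 62 [0.4645 0.0056 0.0449]
0.058 38 [0.4648 0.0043 0.0597]
0.07 33 [0.4662 0.0036 0.0677]
```

View pics/s12.png

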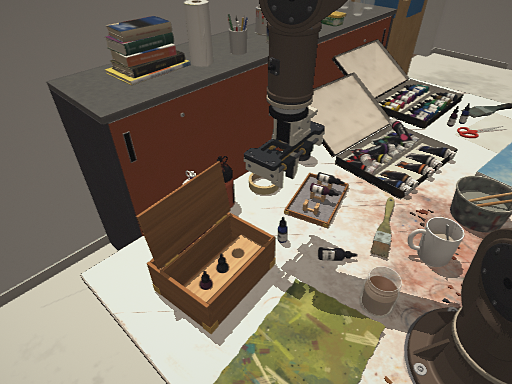

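```bash
cat > kin.py <<'E'
import numpy as np
from scipy.spatial.transform import Rotation as R
from scipy.optimize import least_squares
import itertools
D=[([1.11539776,.43520842,.02498911,1.57406923,-.01154327,1.13396481,-.07506887],[.21571797,-.58610056,.23996497],[-3.09143488,-.551008228,.000713]),
([.7378,.0501,-.3314,2.0537,.0195,1.0396,-.1577],[.33,-.2043,.256],[2.744,1.528,0]),
([.0929,.304,-.7278,1.8908,.2324,1.0332,-.6205],[.4449,.1808,.2253],[-2.093,-2.341,0]),
([.0344,.411,-.6777,2.0012,.3432,.8417,-.7264],[.4457,.1791,.1381],[2.098,2.338,.002]),
([.0595,.4469,-.6914,1.8263,.2741,1.0563,-.6322],[.4717,.1818,.1791],[-2.059,-2.294,.098]),
([.0261,.5844,-.6619,1.5309,.251,1.3423,-.5603],[.5329,.1886,.2118],[-1.992,-2.222,.247]),
([-.0385,.7756,-.6131,1.2256,.2609,1.5717,-.5072],[.6057,.1965,.2011],[-1.927,-2.146,.378]),
([.3274,.5345,-.9644,1.9228,.5292,.97,.7273],[.4848,.134,.1451],[.068,-3.135,.002]),
([.7084,.4254,-1.0699,1.9345,.4389,1.029,1.1181],[.4724,.0012,.1998],[-.161,3.129,0])]
rz=lambda a:R.from_euler('z',a);ry=lambda a:R.from_euler('y',a)
def fk(p,s,q,full=False):
    c,h,L1,e1,L2,e2,a,k,Lt,kx,b0=p
    A=rz(c);P=np.array([0,0,h]);pts=[P.copy()]
    A=A*rz(s[0]*q[0])*ry(q[1]); P=P+A.apply([b0*0,0,0])
    A=A*rz(s[1]*q[2]);P=P+A.apply([e1,0,L1]);pts.append(P.copy())
    A=A*ry(q[3]);P=P+A.apply([e2,0,L2]);A=A*rz(s[2]*q[4]);pts.append(P.copy())
    A=A*ry(q[5]);P=P+A.apply([a,0,kx]);A=A*rz(s[3]*q[6]+k);P=P+A.apply([0,0,Lt]);pts.append(P.copy())
    return (P,A,pts) if full else (P,A)
def fit():
    best=None
    for s in itertools.product([1,-1],repeat=4):
      for k0 in (0,1.57,3.14,-1.57):
        for c0 in(0,1.5,-1.5,3):
          def res(p):
            o=[]
            for q,x,r in D:
                P,A=fk(p,s,q);o+=list((P-x)*5);o+=list((R.from_rotvec(r).inv()*A).as_rotvec())
            return np.array(o)
          z=least_squares(res,[c0,.35,.35,0,.35,0,0,k0,.25,0,0],max_nfev=60)
          if best is None or z.cost<best[0]: best=(z.cost,s,z.x);print(z.cost,s,z.x.round(4))
    return best
if __name__=="__main__":
    b=fit();np.savez("kin.npz",s=b[1],p=b[2])
    for q,x,r in D:
        P,A=fk(b[2],b[1],q);print((P-x).round(4),np.degrees((R.from_rotvec(r).inv()*A).magnitude()).round(2))
E
time python3 kin.py
```

```text
20.3457626764108 (1, 1, 1, 1) [ -0.0954  -3.1704  -0.8904   0.922   -0.3572  -1.4104   0.9921   0.3226
   8.8323 -11.9336   0.    ]
16.061200942746375 (1, 1, 1, 1) [ -0.1054  -3.1587  -0.8812   0.9152  -0.3574  -1.4109   0.9896   2.4074
  34.313  -37.3916   0.    ]
16.061200935720567 (1, 1, 1, 1) [ -0.1054  -3.1587  -0.8812   0.9152  -0.3574  -1.4109   0.9896   2.4074
  27.7474 -30.826    0.    ]
13.313150495802038 (1, 1, 1, -1) [-9.8800e-02 -3.1666e+00 -8.8740e-01  9.1980e-01 -3.5730e-01 -1.4106e+00
  9.9130e-01  8.0000e-04 -2.7099e+00 -3.8400e-01  0.0000e+00]
13.313150421251942 (1, 1, 1, -1) [-9.87000e-02 -3.16660e+00 -8.87400e-01  9.19800e-01 -3.57200e-01
 -1.41050e+00  9.91300e-01  8.00000e-04  2.88515e+01 -3.19454e+01
  0.00000e+00]
13.313150420774614 (1, 1, 1, -1) [-9.87000e-02 -3.16660e+00 -8.87400e-01  9.19800e-01 -3.57200e-01
 -1.41050e+00  9.91300e-01  8.00000e-04  5.38852e+01 -5.69791e+01
  0.00000e+00]
12.792942391533678 (1, -1, 1, -1) [  1.37    -0.8445   0.323    0.0743   0.1161  -0.3236   0.7092   3.35
 -60.8096  60.2415   0.    ]
12.792942391532122 (1, -1, 1, -1) [  1
[... 2999 characters left out ...]
000000e+00]
0.007879427901164202 (-1, -1, -1, -1) [-9.94000e-02  3.29200e-01  5.78500e-01 -9.60000e-03  4.36800e-01
  3.86000e-02 -6.10000e-03  1.47230e+00 -1.20090e+01  1.24127e+01
  0.00000e+00]
0.007879427901161463 (-1, -1, -1, -1) [-9.94000e-02  3.29200e-01  5.78500e-01 -9.60000e-03  4.36800e-01
  3.86000e-02 -6.10000e-03  1.47230e+00 -3.63422e+01  3.67459e+01
  0.00000e+00]
[-0.0099  0.0015 -0.0062] 0.05
[ 0.0011  0.0145 -0.0065] 0.05
[ 0.0031  0.0031 -0.0017] 0.04
[-0.0038  0.0012  0.0029] 0.05
[-0.0004  0.0022  0.0016] 0.55
[0.0012 0.0017 0.0008] 1.32
[-0.0001 -0.0006  0.0021] 1.96
[ 0.0031 -0.0015  0.005 ] 0.07
[ 0.0073 -0.0025  0.002 ] 0.07
real	3m45.125s
user	3m44.973s
sys	0m0.233s
```

```bash
cat > kin2.py <<'E'
from kin import *
def fk2(p,q):
    c,h,L1,e1,L2,e2,a,k,Lt,b0,y2,y4,y6,o2,o4,o6=p
    A=rz(c)*rz(-q[0]);P=np.array([0,0,h])+A.apply([b0,0,0]);A=A*ry(q[1]+o2);P=P+A.apply([0,y2,0]);pts=[P]
    A=A*rz(-q[2]);P=P+A.apply([e1,0,L1]);pts.append(P);A=A*ry(q[3]+o4);P=P+A.apply([e2,y4,L2]);pts.append(P);A=A*rz(-q[4])
    A=A*ry(q[5]+o6);P=P+A.apply([a,y6,0]);A=A*rz(-q[6]+k);P=P+A.apply([0,0,Lt]);pts.append(P)
    return P,A,pts
if __name__=="__main__":
    def res(p):
        o=[]
        for q,x,r in D:
            P,A,_=fk2(p,q);o+=list((P-x)*5);o+=list((R.from_rotvec(r).inv()*A).as_rotvec())
        return np.array(o+list(1e-3*np.array(p[9:])))
    z=least_squares(res,[-.1,.33,.58,0,.44,0.04,0,1.472,.40]+[0]*7)
    print(z.cost,z.x.round(4));np.save("kp.npy",z.x)
    for q,x,r in D:
        P,A,_=fk2(z.x,q);print((P-x).round(4),np.degrees((R.from_rotvec(r).inv()*A).magnitude()).round(2))
E
time python3 kin2.py
```

```text
5.261843020924823e-05 [ 3.0000e-04  2.7400e-01  5.5840e-01 -6.0000e-04  4.2790e-01  9.0000e-04
 -5.0000e-04  1.5706e+00  3.5880e-01 -3.0000e-04 -3.6500e-02 -1.6700e-02
 -3.0000e-04  3.0000e-04 -1.3000e-03  1.2000e-03]
[-0.     -0.     -0.0001] 0.03
[-0.0003  0.0001 -0.0002] 0.02
[-0.0002 -0.     -0.0001] 0.02
[-0.0002 -0.0001 -0.0001] 0.04
[0.0008 0.0002 0.0008] 0.07
[0.0012 0.0002 0.    ] 0.09
[-0.001 -0.     0.   ] 0.04
[-0.0002  0.     -0.0001] 0.02
[-0.0002  0.     -0.0002] 0.01
real	0m1.791s
user	0m1.974s
sys	0m0.269s
```

```bash
cat > plan.py <<'E'
from kin2 import *
from scipy.spatial.transform import Slerp
kp=np.load("kp.npy")
lo=np.array([-2.62,-.44,-1.27,.08,-1.32,.12,-2.74]);hi=np.array([2.62,2.09,1.32,2.57,4.46,2,2.74])
def ik(q0,P,A):
    f=lambda q:(lambda F:np.r_[(F[0]-P)*20,(A.inv()*F[1]).as_rotvec()*3,0.02*(q-q0)])(fk2(kp,q))
    z=least_squares(f,np.clip(q0,lo+1e-6,hi-1e-6),bounds=(lo,hi),max_nfev=40)
    F=fk2(kp,z.x);return z.x,np.linalg.norm(F[0]-P),np.degrees((A.inv()*F[1]).magnitude())
def pose(coll,cap,side,al,off=.004):
    "cap: unit cap dir; side: unit dir from grasp horizontally/up to gripper body (perp to cap)"
    zt=-(np.cos(al)*cap+np.sin(al)*side);y=np.cross(cap,side);y/=np.linalg.norm(y)
    return coll-off*zt,zt,y
def rot(zt,y): return R.from_matrix(np.stack([np.cross(y,zt),y,zt],1))
def track(q,wps,n=8):
    P,A,_=fk2(kp,q);mx=0;mar=9;tr=[]
    for p,a in wps:
        S=Slerp([0,1],R.concatenate([A,a]))
        for t in np.linspace(0,1,n+1)[1:]:
            q,e,r=ik(q,P+(p-P)*t,S(t));mx=max(mx,e*1000+r);mar=min(mar,(q-lo).min(),(hi-q).min())
        P,A=p,a;tr.append(q)
    return mx,mar,tr
E
cat > search.py <<'E'
from plan import *
q0=np.array([.7084,.4254,-1.0699,1.9345,.4389,1.029,1.1181])
up=np.array([0,0,1.]);B=np.array([.470,0,.0595])
c=np.radians(16.4);X=np.array([np.cos(c),np.sin(c),0]);C=np.array([.4804,-.1326,.040])
out=[]
for al in np.radians([50,65]):
 for psi in range(0,360,45):
  for fl in(1,-1):
   s=-np.array([np.cos(np.radians(psi)),np.sin(np.radians(psi)),0]) # side of gripper body
   p,z,y=pose(B,up,s,al);A=rot(z,fl*y)
   P0=fk2(kp,q0)[0]
   w=[(p-.12*z+[0,0,.08],A),(p,A),(p+[0,0,.12],A)]
   m,mar,tr=track(q0,w,6)
   if m>6: continue
   for cp in(1,-1):
     cap=cp*X;p2,z2,y2=pose(C+cap*.0345,cap,up,al);A2=rot(z2,fl*y2)
     m2,mar2,tr2=track(tr[-1],[(p2+[0,0,.14],A2),(p2,A2)],10)
     out.append((max(m,m2),min(mar,mar2)));print(np.degrees(al).round(),psi,fl,cp,"err",round(m,1),round(m2,1),"margin",round(mar,2),round(mar2,2),flush=True)
E
time python3 search.py
```

```text
50.0 90 1 1 err 0.0 0.0 margin 0.24 0.3
50.0 90 1 -1 err 0.0 22.4 margin 0.24 0.0
50.0 135 1 1 err 0.0 0.0 margin 0.21 0.31
50.0 135 1 -1 err 0.0 22.4 margin 0.21 0.0
50.0 180 1 1 err 4.6 0.0 margin 0.0 0.21
50.0 180 1 -1 err 4.6 22.4 margin 0.0 0.0
50.0 225 1 1 err 0.0 147.1 margin 0.0 0.0
50.0 225 1 -1 err 0.0 22.4 margin 0.0 0.0
50.0 225 -1 1 err 0.0 0.0 margin 0.06 0.06
50.0 225 -1 -1 err 0.0 18.3 margin 0.06 0.0
50.0 270 1 1 err 0.0 147.0 margin 0.08 0.0
50.0 270 1 -1 err 0.0 22.4 margin 0.08 0.0
50.0 270 -1 1 err 0.0 0.0 margin 0.28 0.08
50.0 270 -1 -1 err 0.0 18.3 margin 0.28 0.0
50.0 315 1 1 err 0.0 146.9 margin 0.0 0.0
50.0 315 1 -1 err 0.0 22.4 margin 0.0 0.0
50.0 315 -1 1 err 0.0 0.0 margin 0.11 0.07
50.0 315 -1 -1 err 0.0 18.3 margin 0.11 0.0
65.0 90 1 1 err 0.0 0.0 margin 0.24 0.46
65.0 90 1 -1 err 0.0 0.1 margin 0.24 0.0
65.0 135 1 1 err 0.0 0.0 margin 0.03 0.36
65.0 135 1 -1 err 0.0 0.1 margin 0.03 0.0
65.0 225 1 1 err 0.1 104.4 margin 0.0 0.0
65.0 225 1 -1 err 0.1 7.3 margin 0.0 0.0
65.0 225 -1 1 err 0.1 0.0 margin 0.0 0.32
65.0 225 -1 -1 err 0.1 3.7 margin 0.0 0.0
65.0 270 1 1 err 0.0 95.9 margin 0.0 0.0
65.0 270 1 -1 err 0.0 0.1 margin 0.0 0.0
65.0 270 -1 1 err 0.0 0.0 margin 0.16 0.33
65.0 270 -1 -1 err 0.0 3.7 margin 0.16 0.0
65.0 315 1 1 err 0.0 95.9 margin 0.11 0.0
65.0 315 1 -1 err 0.0 0.1 margin 0.11 0.0
65.0 315 -1 1 err 0.0 0.0 margin 0.1 0.11
65.0 315 -1 -1 err 0.0 0.1 margin 0.1 0.0
real	1m12.483s
user	1m12.666s
sys	0m0.233s
```

```bash
python3 - <<'E'
from h import *
for n in("top","scene"):
    f=np.load(n+"0.npz");X=cloud(n,f['d'])
    for y0 in np.arange(-.30,-.46,-.02):
        m=(X[...,1]<y0)&(X[...,1]>y0-.02)&(X[...,2]>.02)&(X[...,0]>.15)&(X[...,0]<.75)&(X[...,2]<.4);q=X[m]
        if len(q): print(n,y0.round(2),len(q),q.min(0),q.max(0))
E
cat > s2.py <<'E'
from plan import *
q0=np.array([.7084,.4254,-1.0699,1.9345,.4389,1.029,1.1181])
up=np.array([0,0,1.]);B=np.array([.470,0,.0595])
c=np.radians(16.4);X=np.array([np.cos(c),np.sin(c),0]);C=np.array([.4804,-.1326,.040])
for al in np.radians([45,50,55,60]):
 for psi in (65,75,90,105):
   s=-np.array([np.cos(np.radians(psi)),np.sin(np.radians(psi)),0])
   p,z,y=pose(B,up,s,al);A=rot(z,y)
   m,mar,tr=track(q0,[(p-.12*z+[0,0,.08],A),(p,A),(p+[0,0,.12],A)],6)
   cap=X;p2,z2,y2=pose(C+cap*.0345,cap,up,al);A2=rot(z2,y2)
   m2,mar2,tr2=track(tr[-1],[(p2+[0,0,.14],A2),(p2,A2)],10)
   print(np.degrees(al).round(),psi,"err",round(m,1),round(m2,1),"mar",round(mar,2),round(mar2,2),"grasp q",tr[1].round(2),"wrist",fk2(kp,tr[1])[2][2].round(2),"elb",fk2(kp,tr[1])[2][1].round(2),"place q",tr2[1].round(2))
E
python3 s2.py
```

```text
top -0.3 512 [ 0.6425 -0.3198  0.0207] [ 0.6998 -0.3017  0.1259]
top -0.32 414 [ 0.6393 -0.3399  0.0213] [ 0.7017 -0.3201  0.1544]
top -0.34 325 [ 0.1506 -0.36    0.02  ] [ 0.7004 -0.34    0.148 ]
top -0.36 1073 [ 0.1502 -0.38    0.02  ] [ 0.6766 -0.36    0.1178]
top -0.38 1378 [ 0.1504 -0.4     0.0201] [ 0.7497 -0.38    0.1523]
top -0.4 1620 [ 0.1501 -0.42    0.02  ] [ 0.7496 -0.4     0.1388]
top -0.42 1675 [ 0.1501 -0.44    0.0202] [ 0.7499 -0.42    0.1399]
top -0.44 1383 [ 0.15   -0.46    0.0207] [ 0.7493 -0.44    0.1387]
top -0.46 1479 [ 0.1501 -0.48    0.0206] [ 0.7499 -0.46    0.1423]
scene -0.3 422 [ 0.6409 -0.3199  0.0201] [ 0.6982 -0.3005  0.1245]
scene -0.32 219 [ 0.637  -0.3399  0.0215] [ 0.6962 -0.3201  0.1532]
scene -0.34 234 [ 0.1506 -0.36    0.0202] [ 0.6774 -0.3401  0.1471]
scene -0.36 836 [ 0.1504 -0.38    0.0202] [ 0.6652 -0.36    0.1007]
scene -0.38 444 [ 0.1902 -0.3998  0.02  ] [ 0.7491 -0.38    0.1539]
scene -0.4 526 [ 0.1506 -0.4199  0.0201] [ 0.7487 -0.4001  0.1389]
scene -0.42 478 [ 0.1501 -0.4399  0.0203] [ 0.7491 -0.42    0.1372]
scene -0.44 509 [ 0.1501 -0.
[... 2415 characters left out ...]
03 -0.92  2.2  -0.71  0.44  0.82] wrist [ 0.34 -0.28  0.24] elb [ 0.12 -0.46  0.56] place q [ 0.12  0.8  -0.15  1.59  0.25  1.29 -1.44]
60.0 75 err 0.0 0.0 mar 0.23 0.41 grasp q [ 1.15  1.   -0.84  2.08 -0.56  0.65  0.75] wrist [ 0.39 -0.3   0.24] elb [ 0.16 -0.44  0.57] place q [ 0.12  0.8  -0.14  1.59  0.25  1.28 -1.43]
60.0 90 err 0.0 0.0 mar 0.24 0.47 grasp q [ 1.02  1.01 -0.78  1.9  -0.39  0.91  0.69] wrist [ 0.47 -0.31  0.24] elb [ 0.22 -0.42  0.57] place q [ 0.11  0.8  -0.13  1.59  0.24  1.28 -1.42]
60.0 105 err 0.0 0.0 mar 0.25 0.48 grasp q [ 0.9   1.05 -0.76  1.74 -0.25  1.14  0.68] wrist [ 0.55 -0.3   0.24] elb [ 0.27 -0.4   0.55] place q [ 0.1   0.79 -0.11  1.59  0.23  1.28 -1.41]
```

```bash
cat > tgt.py <<'E'
from h import *
from plan import pose,rot,track,fk2,kp
up=np.array([0,0,1.]);B=np.array([.470,0,.0595]);al=np.radians(50)
c=np.radians(16.4);TX=np.array([np.cos(c),np.sin(c),0]);C=np.array([.4804,-.1326,.040])
psi=np.radians(80);s=-np.array([np.cos(psi),np.sin(psi),0])
p1,z1,y1=pose(B,up,s,al);A1=rot(z1,y1)
p2,z2,y2=pose(C+TX*.0345,TX,up,al);A2=rot(z2,y2)
E
python3 - <<'E'
from tgt import *
print(p1,z1,y1,p2,z2,y2)
go(p1-.12*z1+[0,0,.08],A1.as_matrix());go(p1-.08*z1,A1.as_matrix())
E
```

```text
[ 0.4695 -0.003   0.0621] [ 0.133   0.7544 -0.6428] [ 0.9848 -0.1736  0.    ] [ 0.516  -0.1221  0.0431] [-0.6166 -0.1815 -0.766 ] [ 0.2823 -0.9593  0.    ]
t [ 2.71 -9.14 -2.23] w [-45.5  34.9  98.4] rows>= 15.9
t [ 1.94 -6.18  8.34] w [-45.5  34.9  98.4] rows>= 15.9
```

```bash
python3 -m handwheel '[{"tx":1,"ty":-4,"tz":-2,"wx":-15,"wy":11.6,"wz":32.8,"claw":0.45},{"tx":1,"ty":-4,"tz":-2,"wx":-15,"wy":11.6,"wz":32.8,"claw":0.45},{"tx":1,"ty":-4,"tz":-2,"wx":-15,"wy":11.6,"wz":32.8,"claw":0.45},{"tx":1,"ty":-4,"tz":-2,"wx":-15,"wy":11.6,"wz":32.8,"claw":0.45},{"tx":1.8,"ty":-6.5,"tz":-2.2,"wx":-15,"wy":11.6,"wz":32.8,"claw":0.45},{"tx":1.8,"ty":-6.5,"tz":-2.2,"wx":-30,"wy":23.2,"wz":65.6,"claw":0.45},{"tx":1.8,"ty":-6.5,"tz":-2.2,"wx":-30,"wy":23.2,"wz":65.6,"claw":0.45},{"tx":1.8,"ty":-6.5,"tz":-2.2,"wx":-30,"wy":23.2,"wz":65.6,"claw":0.45},{"tx":2.7,"ty":-9.1,"tz":-2.2,"wx":-30,"wy":23.2,"wz":65.6,"claw":0.45},{"tx":2.7,"ty":-9.1,"tz":-2.2,"wx":-30,"wy":23.2,"wz":65.6,"claw":0.45},{"tx":2.7,"ty":-9.1,"tz":-2.2,"wx":-30,"wy":23.2,"wz":65.6,"claw":0.45},{"tx":2.7,"ty":-9.1,"tz":-2.2,"wx":-30,"wy":23.2,"wz":65.6,"claw":0.45}]'; python3 - <<'E'
from tgt import *
s=sensors.observe();print(s['joints']);go(p1-.12*z1+[0,0,.08],A1.as_matrix())
E
```

```text
clock: 15.03
position: [0.4504, -0.0958, 0.2135]
ee_rot: [-1.38, -2.27, -0.652]
force: [-0.7, 0.1, -1.3]
width: 0.45
[ 1.0549  0.6021 -0.8693  1.7676 -0.1353  1.2193  0.7637]
t [ 0.34  0.47 -0.36] w [-15.5  11.8  32. ] rows>= 5.2
```

```bash
python3 -m handwheel '[{"tx":0.3,"ty":0.5,"tz":-0.4,"wx":-15.5,"wy":11.8,"wz":32,"claw":0.45},{"tx":0.3,"ty":0.5,"tz":-0.4,"wx":-15.5,"wy":11.8,"wz":32,"claw":0.45},{"tx":0.3,"ty":0.5,"tz":-0.4,"wx":-15.5,"wy":11.8,"wz":32,"claw":0.45},{"tx":0.3,"ty":0.5,"tz":-0.4,"wx":-15.5,"wy":11.8,"wz":32,"claw":0.45},{"tx":0.3,"ty":0.5,"tz":-0.4,"wx":-15.5,"wy":11.8,"wz":32,"claw":0.45},{"tx":0.3,"ty":0.5,"tz":-0.4,"wx":-15.5,"wy":11.8,"wz":32,"claw":0.45},{"tx":0.3,"ty":0.5,"tz":-0.4,"wx":-15.5,"wy":11.8,"wz":32,"claw":0.45}]'; python3 - <<'E'
from tgt import *
s=sensors.observe();print(s['joints']);go(p1-.07*z1,A1.as_matrix())
p,d=vision.get_image("scene");cv2.imwrite("pics/s13.png",p)
E
```

```text
clock: 15.62
position: [0.4541, -0.0916, 0.2207]
ee_rot: [-1.861, -1.581, -0.871]
force: [0.2, 0.5, 0.5]
width: 0.45
[ 1.1945  0.618  -0.812   1.8823 -0.4497  1.1085  0.5293]
t [-6.36 -0.04 10.1 ] w [-0.3  0.1  0.6] rows>= 2.9
```

View pics/s13.png

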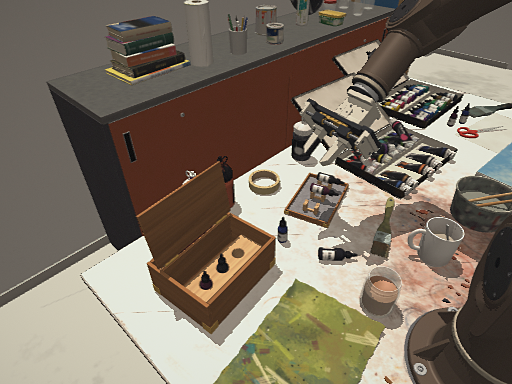

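```bash
python3 -m handwheel '[{"tx":-1,"ty":0,"tz":1.6,"wx":-0.3,"wy":0.1,"wz":0.6,"claw":0.45},{"tx":-2.5,"ty":0,"tz":4,"wx":-0.3,"wy":0.1,"wz":0.6,"claw":0.45},{"tx":-4,"ty":0,"tz":6.4,"wx":-0.3,"wy":0.1,"wz":0.6,"claw":0.45},{"tx":-5.5,"ty":0,"tz":8.8,"wx":-0.3,"wy":0.1,"wz":0.6,"claw":0.45},{"tx":-6.4,"ty":0,"tz":10.1,"wx":-0.3,"wy":0.1,"wz":0.6,"claw":0.45},{"tx":-6.4,"ty":0,"tz":10.1,"wx":-0.3,"wy":0.1,"wz":0.6,"claw":0.45}]'; python3 - <<'E'
from tgt import *
s=sensors.observe();go(p1-.0*z1,A1.as_matrix())
p,d=vision.get_image("scene");cv2.imwrite("pics/s14.png",cv2.resize(p[120:280,230:390],None,fx=3.7,fy=3.7,interpolation=cv2.INTER_CUBIC))
E
```

```text
clock: 16.17
position: [0.4611, -0.054, 0.1058]
ee_rot: [-1.864, -1.571, -0.872]
force: [-0.4, 0.1, 0.2]
width: 0.453
t [-0.04 -0.04  6.77] w [-0.2 -0.1  0.2] rows>= 1.6
```

View pics/s14.png

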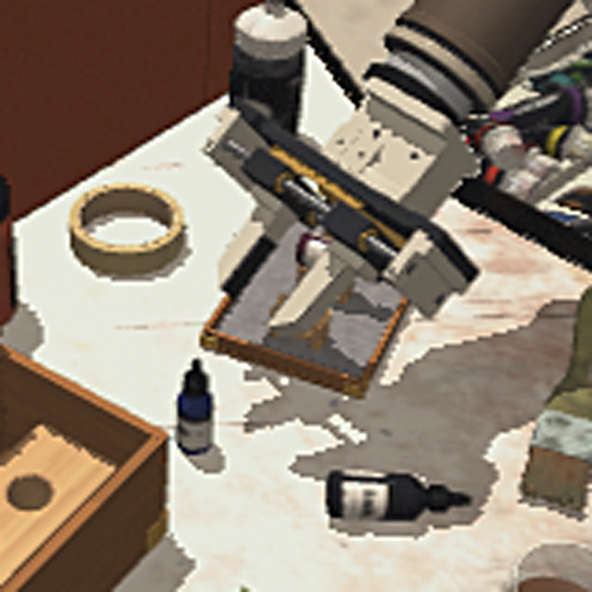

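```bash
python3 -m handwheel '[{"tx":0,"ty":0,"tz":1.5,"wx":0,"wy":0,"wz":0,"claw":0.45},{"tx":0,"ty":0,"tz":3,"wx":0,"wy":0,"wz":0,"claw":0.45},{"tx":0,"ty":0,"tz":4.5,"wx":0,"wy":0,"wz":0,"claw":0.45},{"tx":0,"ty":0,"tz":5.7,"wx":0,"wy":0,"wz":0,"claw":0.45},{"tx":0,"ty":0,"tz":6.5,"wx":0,"wy":0,"wz":0,"claw":0.45},{"tx":0,"ty":0,"tz":6.8,"wx":0,"wy":0,"wz":0,"claw":0.45},{"tx":0,"ty":0,"tz":6.8,"wx":0,"wy":0,"wz":0,"claw":0.45}]'; python3 - <<'E'
from tgt import *
s=sensors.observe();go(p1-.0*z1,A1.as_matrix())
p,d=vision.get_image("scene");cv2.imwrite("pics/s15.png",cv2.resize(p[180:270,240:330],None,fx=6.5,fy=6.5,interpolation=cv2.INTER_CUBIC))
E
```

```text
clock: 16.8
position: [0.4715, -0.0047, 0.0645]
ee_rot: [-1.87, -1.569, -0.875]
force: [-0.5, 0.8, 0.9]
width: 0.448
t [-0.1  -0.23  0.25] w [ 0.1 -0.1  0.1] rows>= 0.1
```

View pics/s15.png

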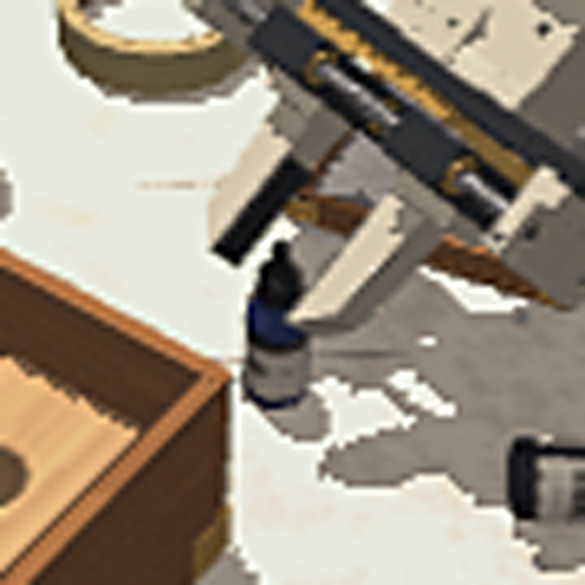

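```bash
python3 -m handwheel '[{"tx":-0.1,"ty":-0.2,"tz":0.25,"wx":0,"wy":0,"wz":0,"claw":0.45},{"tx":-0.1,"ty":-0.2,"tz":0.25,"wx":0,"wy":0,"wz":0,"claw":0.35},{"tx":-0.1,"ty":-0.2,"tz":0.25,"wx":0,"wy":0,"wz":0,"claw":0.28},{"tx":-0.1,"ty":-0.2,"tz":0.25,"wx":0,"wy":0,"wz":0,"claw":0.28}]'; python3 - <<'E'
from tgt import *
s=sensors.observe();go(p1-.0*z1,A1.as_matrix());print(s['joints'],fk2(kp,s['joints'])[0])
p,d=vision.get_image("scene");cv2.imwrite("pics/s16.png",cv2.resize(p[180:270,240:330],None,fx=6.5,fy=6.5,interpolation=cv2.INTER_CUBIC))
E
```

```text
clock: 17.18
position: [0.4693, -0.0038, 0.0615]
ee_rot: [-1.872, -1.566, -0.875]
force: [-0.3, 0.0, 0.8]
width: 0.301
t [0.09 0.   0.02] w [ 0.2 -0.  -0.1] rows>= 0.0
[ 1.0297  0.8691 -0.7927  2.0617 -0.4603  0.6541  0.6118] [ 0.4695 -0.0021  0.0622]
```

View pics/s16.png

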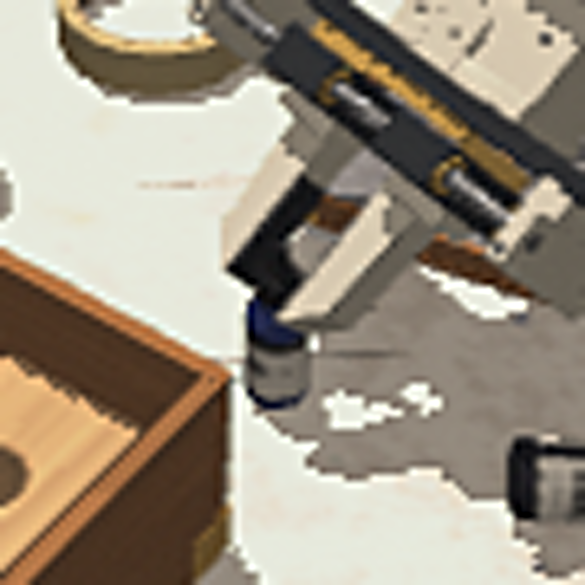

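```bash
python3 -m handwheel '[{"tx":0,"ty":0,"tz":0,"wx":0,"wy":0,"wz":0,"claw":0.2},{"tx":0,"ty":0,"tz":0,"wx":0,"wy":0,"wz":0,"claw":0.1},{"tx":0,"ty":0,"tz":0,"wx":0,"wy":0,"wz":0,"claw":0.1},{"tx":0,"ty":0,"tz":0,"wx":0,"wy":0,"wz":0,"claw":0.1},{"tx":0,"ty":0,"tz":0,"wx":0,"wy":0,"wz":0,"claw":0.1}]' 40; python3 - <<'E'
from tgt import *
s=sensors.observe();go(s['position']+[0,0,.12],R.from_rotvec(s['ee_rot']).as_matrix())
p,d=vision.get_image("scene");cv2.imwrite("pics/s17.png",cv2.resize(p[180:270,240:330],None,fx=6.5,fy=6.5,interpolation=cv2.INTER_CUBIC))
E
```

```text
clock: 17.65
position: [0.4693, -0.0034, 0.0614]
ee_rot: [-1.871, -1.566, -0.874]
force: [-1.4, 0.5, 0.3]
width: 0.184
t [ 9.2   0.01 -7.71] w [0. 0. 0.] rows>= 2.9
```

View pics/s17.png

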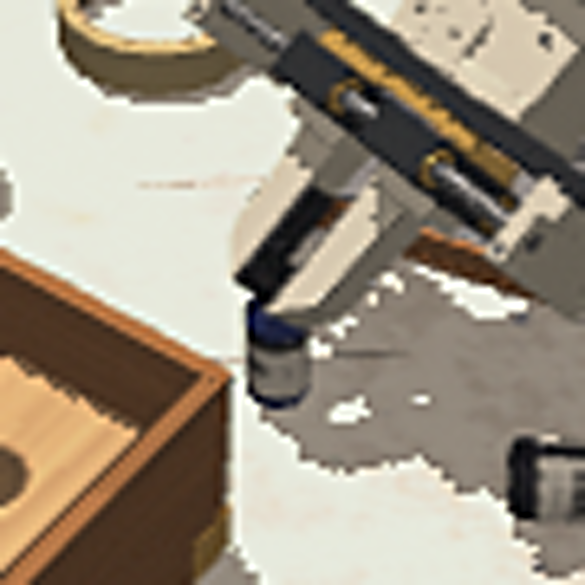

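```bash
python3 -m handwheel '[{"tx":0.4,"ty":0,"tz":-0.3,"wx":0,"wy":0,"wz":0,"claw":0.1},{"tx":1.2,"ty":0,"tz":-1,"wx":0,"wy":0,"wz":0,"claw":0.1},{"tx":2.5,"ty":0,"tz":-2.1,"wx":0,"wy":0,"wz":0,"claw":0.1},{"tx":4,"ty":0,"tz":-3.4,"wx":0,"wy":0,"wz":0,"claw":0.1},{"tx":5.8,"ty":0,"tz":-4.9,"wx":0,"wy":0,"wz":0,"claw":0.1},{"tx":7.6,"ty":0,"tz":-6.4,"wx":0,"wy":0,"wz":0,"claw":0.1},{"tx":9.3,"ty":0,"tz":-7.8,"wx":0,"wy":0,"wz":0,"claw":0.1},{"tx":10.4,"ty":0,"tz":-8.7,"wx":0,"wy":0,"wz":0,"claw":0.1},{"tx":10.7,"ty":0,"tz":-9,"wx":0,"wy":0,"wz":0,"claw":0.1},{"tx":10.7,"ty":0,"tz":-9,"wx":0,"wy":0,"wz":0,"claw":0.1}]'; python3 - <<'E'
from tgt import *
s=sensors.observe();go(p2+[0,0,.13],A2.as_matrix())
m=track(s['joints'],[(p2+[0,0,.13],A2),(p2,A2)],16);print(m)
p,d=vision.get_image("scene");cv2.imwrite("pics/s18.png",cv2.resize(p[100:280,220:400],None,fx=3.3,fy=3.3,interpolation=cv2.INTER_CUBIC))
E
```

```text
clock: 18.53
position: [0.4694, -0.0038, 0.2023]
ee_rot: [-1.872, -1.569, -0.875]
force: [0.3, -0.3, -0.1]
width: 0.178
t [-9.22  6.66 -6.4 ] w [ -5.9 -79.9  69.6] rows>= 14.8
(np.float64(0.0014992755216803523), np.float64(0.3151654249559954), [array([ 0.0761,  0.7539, -0.1248,  1.3943,  0.2406,  1.6848, -1.3883]), array([ 0.076 ,  0.9024, -0.1234,  1.4544,  0.2579,  1.4828, -1.4355])])
```

View pics/s18.png

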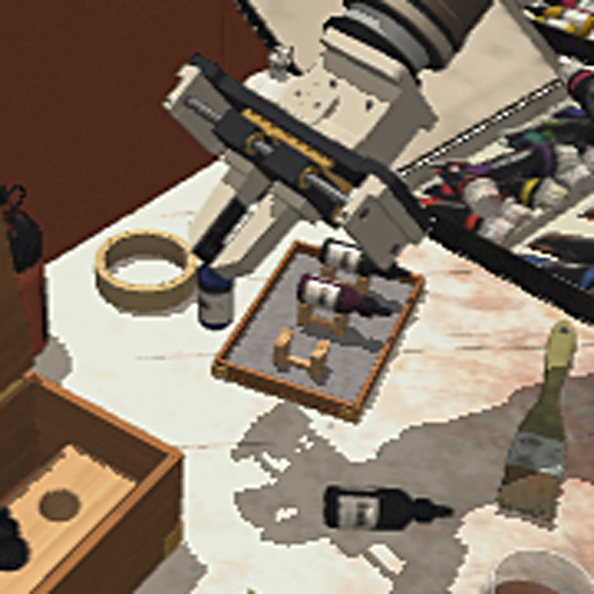

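```bash
python3 -m handwheel '[{"tx":-0.5,"ty":0.4,"tz":-0.4,"wx":-0.2,"wy":-3,"wz":2.6,"claw":0.1},{"tx":-1,"ty":0.8,"tz":-0.8,"wx":-0.6,"wy":-8,"wz":7,"claw":0.1},{"tx":-1.7,"ty":1.2,"tz":-1.2,"wx":-1,"wy":-13,"wz":11.3,"claw":0.1},{"tx":-2.3,"ty":1.6,"tz":-1.6,"wx":-1.4,"wy":-18,"wz":15.7,"claw":0.1},{"tx":-2.9,"ty":2,"tz":-2,"wx":-1.7,"wy":-23,"wz":20,"claw":0.1},{"tx":-3.5,"ty":2.4,"tz":-2.4,"wx":-2.1,"wy":-28,"wz":24.4,"claw":0.1},{"tx":-4.1,"ty":2.8,"tz":-2.8,"wx":-2.4,"wy":-33,"wz":28.7,"claw":0.1},{"tx":-4.7,"ty":3.3,"tz":-3.2,"wx":-2.8,"wy":-38,"wz":33.1,"claw":0.1},{"tx":-5.3,"ty":3.8,"tz":-3.6,"wx":-3.2,"wy":-43,"wz":37.5,"claw":0.1},{"tx":-5.3,"ty":3.8,"tz":-3.6,"wx":-3.2,"wy":-43,"wz":37.5,"claw":0.1}]'; python3 - <<'E'
from tgt import *
s=sensors.observe();print(s['joints']);go(p2+[0,0,.13],A2.as_matrix())
p,d=vision.get_image("scene");cv2.imwrite("pics/s19.png",p)
E
```

```text
clock: 19.42
position: [0.4972, -0.0685, 0.1828]
ee_rot: [-2.692, -1.123, 0.108]
force: [0.4, 0.5, -1.1]
width: 0.181
[ 0.4271  0.4416 -0.3948  1.7762 -0.0037  1.1185 -0.7254]
t [-2.49  5.19 -0.28] w [ -2.8 -36.6  32.2] rows>= 6.8
```

View pics/s19.png

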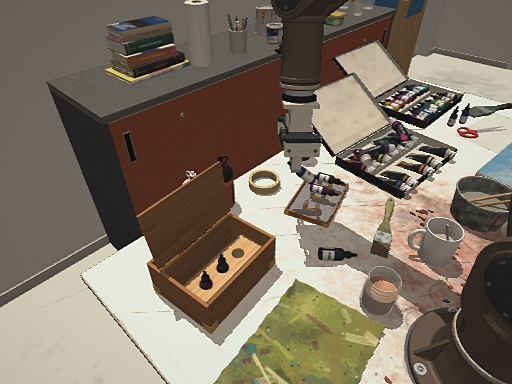

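```bash
python3 -m handwheel '[{"tx":-0.3,"ty":0.7,"tz":0,"wx":-0.4,"wy":-5,"wz":4.4,"claw":0.1},{"tx":-0.7,"ty":1.4,"tz":-0.1,"wx":-0.8,"wy":-10,"wz":8.8,"claw":0.1},{"tx":-1,"ty":2.1,"tz":-0.1,"wx":-1.1,"wy":-15,"wz":13.2,"claw":0.1},{"tx":-1.4,"ty":2.8,"tz":-0.2,"wx":-1.5,"wy":-20,"wz":17.6,"claw":0.1},{"tx":-1.7,"ty":3.5,"tz":-0.2,"wx":-1.9,"wy":-25,"wz":22,"claw":0.1},{"tx":-2,"ty":4.2,"tz":-0.2,"wx":-2.3,"wy":-30,"wz":26.4,"claw":0.1},{"tx":-2.3,"ty":4.8,"tz":-0.3,"wx":-2.6,"wy":-34,"wz":30,"claw":0.1},{"tx":-2.5,"ty":5.2,"tz":-0.3,"wx":-2.8,"wy":-36.6,"wz":32.2,"claw":0.1},{"tx":-2.5,"ty":5.2,"tz":-0.3,"wx":-2.8,"wy":-36.6,"wz":32.2,"claw":0.1},{"tx":-2.5,"ty":5.2,"tz":-0.3,"wx":-2.8,"wy":-36.6,"wz":32.2,"claw":0.1}]'; python3 - <<'E'
from tgt import *
s=sensors.observe();print(s['joints']);go(p2+[0,0,.13],A2.as_matrix());go(p2+[0,0,.03],A2.as_matrix())
for n in("scene","top"):
    p,d=vision.get_image(n);cv2.imwrite(f"pics/{n}20.png",p);np.savez(n+"20.npz",p=p,d=d)
E
```

```text
clock: 20.3
position: [0.5135, -0.1252, 0.1723]
ee_rot: [2.842, 0.41, -1.031]
force: [-0.2, -0.1, -0.0]
width: 0.182
[ 0.077   0.7479 -0.1113  1.4058  0.2326  1.6748 -1.3737]
t [ 0.2  -0.23 -0.27] w [-0.4 -0.2  0.2] rows>= 0.1
t [ 6.61 -0.16  7.41] w [-0.4 -0.2  0.2] rows>= 2.4
```

View pics/scene20.png

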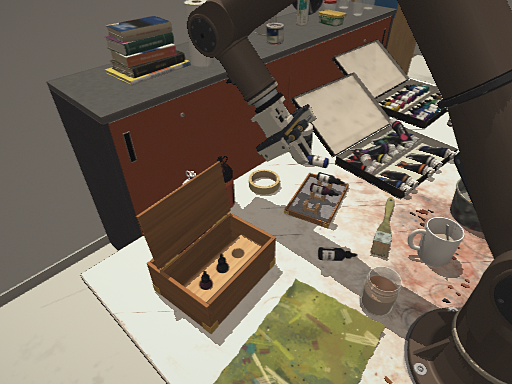

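View pics/top20.png

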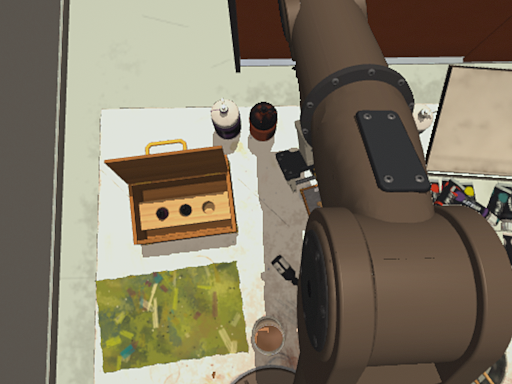

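```bash
python3 - <<'E'
from tgt import *
s=sensors.observe();M=R.from_rotvec(s['ee_rot']).as_matrix();zt=M[:,2];yt=M[:,1]
coll=s['position']+.004*zt
cap=-(np.cos(al)*zt)+np.sin(al)*(-M[:,0])
cap2=-(np.cos(al)*zt)-np.sin(al)*(-M[:,0])
print(cap,cap2)
cap=min((cap,cap2),key=lambda v:abs(v[2]))
f=np.load("scene20.npz");X=cloud("scene",f['d']);d=X-coll;t=d@cap;r=np.linalg.norm(d-t[...,None]*cap,axis=-1)
m=(t<-.012)&(t>-.075)&(r<.028)&(f['d']>0);Q=X[m];T=t[m]
print(m.sum(),"t range",T.min(),T.max())
view=vision.camera_model("scene")['xyz']-coll;view/=np.linalg.norm(view);vp=view-cap*(view@cap);vp/=np.linalg.norm(vp)
for a,b in((-.075,-.055),(-.055,-.045),(-.045,-.035),(-.035,-.025),(-.025,-.015)):
    k=(T>a)&(T<b);q=Q[k]-coll
    if k.sum(): 
        qq=q-np.outer(q@cap,cap);print(a,k.sum(),"perp mean",qq.mean(0),"expected ~",vp*.010)
c=f['p'][140:200,270:350];cv2.imwrite("pics/c20.png",cv2.resize(c,None,fx=8,fy=8,interpolation=cv2.INTER_CUBIC))
uv=proj("scene",[coll-cap*.0595,coll+cap*.0205]);print(uv,(uv-[270,140])*8)
E
```

```text
[-0.1703 -0.0546  0.9839] [0.96   0.2799 0.0052]
211 t range -0.05969529090922347 -0.012151282450687743
-0.075 31 perp mean [-0.0013  0.0045  0.0028] expected ~ [-0.0023  0.0079  0.0057]
-0.055 43 perp mean [-0.0024  0.008   0.0056] expected ~ [-0.0023  0.0079  0.0057]
-0.045 44 perp mean [-0.0026  0.0089  0.005 ] expected ~ [-0.0023  0.0079  0.0057]
-0.035 43 perp mean [-0.0026  0.0087  0.0042] expected ~ [-0.0023  0.0079  0.0057]
-0.025 39 perp mean [-0.0024  0.0081  0.0038] expected ~ [-0.0023  0.0079  0.0057]
[[327.5956 162.9586]
 [296.9883 154.5275]] [[460.7645 183.6689]
 [215.906  116.2196]]
```

View pics/c20.png

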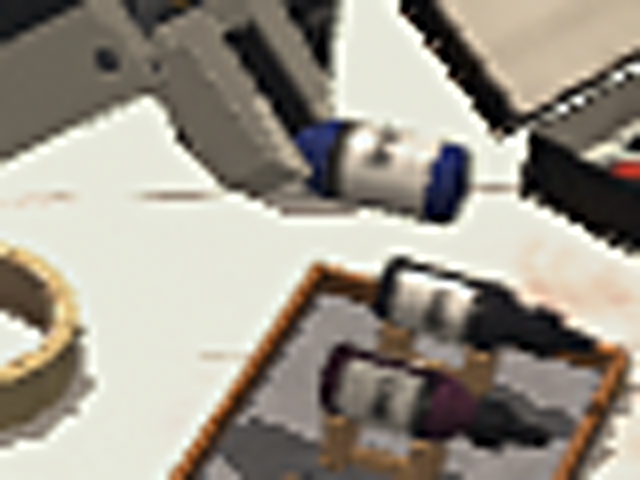

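```bash
python3 -m handwheel '[{"tx":0.8,"ty":0,"tz":0.9,"wx":-0.2,"wy":-0.1,"wz":0.1,"claw":0.1},{"tx":2,"ty":-0.1,"tz":2.3,"wx":-0.3,"wy":-0.2,"wz":0.2,"claw":0.1},{"tx":3.3,"ty":-0.2,"tz":3.7,"wx":-0.3,"wy":-0.2,"wz":0.2,"claw":0.1},{"tx":4.6,"ty":-0.2,"tz":5.2,"wx":-0.3,"wy":-0.2,"wz":0.2,"claw":0.1},{"tx":5.7,"ty":-0.2,"tz":6.4,"wx":-0.3,"wy":-0.2,"wz":0.2,"claw":0.1},{"tx":6.4,"ty":-0.2,"tz":7.2,"wx":-0.3,"wy":-0.2,"wz":0.2,"claw":0.1},{"tx":6.6,"ty":-0.2,"tz":7.4,"wx":-0.3,"wy":-0.2,"wz":0.2,"claw":0.1},{"tx":6.6,"ty":-0.2,"tz":7.4,"wx":-0.3,"wy":-0.2,"wz":0.2,"claw":0.1},{"tx":6.6,"ty":-0.2,"tz":7.4,"wx":-0.3,"wy":-0.2,"wz":0.2,"claw":0.1}]'; python3 - <<'E'
from tgt import *
s=sensors.observe();print(s['joints'],s['force']);go(p2+[0,0,.03],A2.as_matrix());go(p2+[0,0,.002],A2.as_matrix())
p,d=vision.get_image("scene");np.savez("scene21.npz",p=p,d=d);cv2.imwrite("pics/c21.png",cv2.resize(p[150:230,270:360],None,fx=7,fy=7,interpolation=cv2.INTER_CUBIC))
E
```

```text
clock: 21.15
position: [0.5173, -0.1219, 0.0755]
ee_rot: [2.833, 0.403, -1.029]
force: [0.4, -1.2, 0.8]
width: 0.178
[ 0.0675  0.8603 -0.1099  1.4481  0.2466  1.526  -1.4217] [ 0.363  -1.1706  0.8181]
t [ 0.05 -0.02  0.28] w [ 0.1 -0.1 -0.3] rows>= 0.1
t [ 1.85 -0.03  2.42] w [ 0.1 -0.1 -0.3] rows>= 0.7
```

View pics/c21.png

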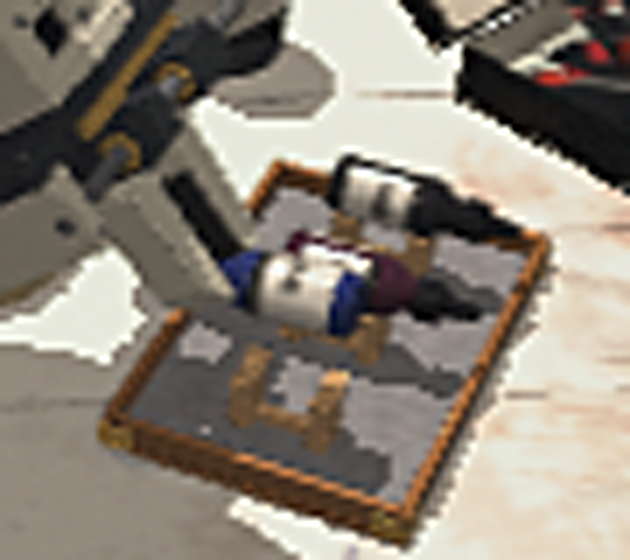

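```bash
python3 -m handwheel '[{"tx":0.4,"ty":0,"tz":0.6,"wx":0,"wy":0,"wz":-0.2,"claw":0.1},{"tx":0.8,"ty":0,"tz":1.1,"wx":0,"wy":0,"wz":-0.2,"claw":0.1},{"tx":1.2,"ty":0,"tz":1.6,"wx":0,"wy":0,"wz":-0.2,"claw":0.1},{"tx":1.5,"ty":0,"tz":2,"wx":0,"wy":0,"wz":-0.2,"claw":0.1},{"tx":1.6,"ty":0,"tz":2.15,"wx":0,"wy":0,"wz":-0.2,"claw":0.1},{"tx":1.6,"ty":0,"tz":2.15,"wx":0,"wy":0,"wz":-0.2,"claw":0.1}]'; python3 - <<'E'
from tgt import *
s=sensors.observe();print(s['force']);go(p2,A2.as_matrix());print(s['position']-p2)
p,d=vision.get_image("scene");cv2.imwrite("pics/c22.png",cv2.resize(p[150:230,270:360],None,fx=7,fy=7,interpolation=cv2.INTER_CUBIC))
E
```

```text
clock: 21.7
position: [0.5151, -0.1223, 0.0475]
ee_rot: [2.832, 0.408, -1.032]
force: [-0.0, -0.1, -1.0]
width: 0.182
[-0.0064 -0.1396 -1.0447]
t [0.35 0.   0.29] w [ 0.1  0.1 -0. ] rows>= 0.1
[-0.0008 -0.0002  0.0045]
```

View pics/c22.png

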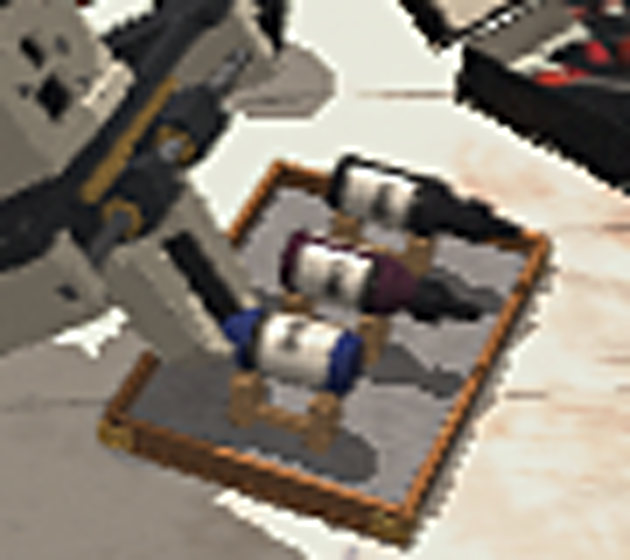

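```bash
python3 -m handwheel '[{"tx":0.15,"ty":0,"tz":0.15,"wx":0,"wy":0,"wz":0,"claw":0.1},{"tx":0.19,"ty":0,"tz":0.2,"wx":0,"wy":0,"wz":0,"claw":0.1},{"tx":0.19,"ty":0,"tz":0.2,"wx":0,"wy":0,"wz":0,"claw":0.1},{"tx":0.19,"ty":0,"tz":0.2,"wx":0,"wy":0,"wz":0,"claw":0.1}]';python3 -m handwheel '[{"tx":0.09,"ty":0,"tz":0.11,"wx":0,"wy":0,"wz":0,"claw":0.1},{"tx":0.09,"ty":0,"tz":0.11,"wx":0,"wy":0,"wz":0,"claw":0.1},{"tx":0.09,"ty":0,"tz":0.11,"wx":0,"wy":0,"wz":0,"claw":0.1}]'
```

```text
clock: 22.08
position: [0.5158, -0.1223, 0.0455]
ee_rot: [2.833, 0.408, -1.03]
force: [-0.3, 0.8, -0.3]
width: 0.178
clock: 22.33
position: [0.5157, -0.1223, 0.044]
ee_rot: [2.833, 0.408, -1.03]
force: [-0.0, 0.1, -1.4]
width: 0.184
```

```bash
python3 - <<'E'
from tgt import *
s=sensors.observe();print(s['force']);go(p2,A2.as_matrix());print(s['position']-p2)
E
```

```text
[-0.0236  0.1147 -1.4396]
t [ 0.08 -0.01  0.05] w [ 0.1 -0.  -0.1] rows>= 0.0
[-0.0002 -0.0002  0.0009]
```

```bash
python3 -m handwheel '[{"tx":0.1,"ty":0,"tz":0.11,"wx":0,"wy":0,"wz":0,"claw":0.1},{"tx":0.1,"ty":0,"tz":0.11,"wx":0,"wy":0,"wz":0,"claw":0.1},{"tx":0.1,"ty":0,"tz":0.11,"wx":0,"wy":0,"wz":0,"claw":0.1}]';python3 -m handwheel '[{"tx":0.07,"ty":0,"tz":0.08,"wx":0,"wy":0,"wz":0,"claw":0.1},{"tx":0.07,"ty":0,"tz":0.08,"wx":0,"wy":0,"wz":0,"claw":0.1},{"tx":0.07,"ty":0,"tz":0.08,"wx":0,"wy":0,"wz":0,"claw":0.1}]'
```

```text
clock: 22.58
position: [0.516, -0.1223, 0.0431]
ee_rot: [2.833, 0.408, -1.03]
force: [0.4, -0.1, 4.5]
width: 0.179
clock: 22.83
position: [0.5162, -0.1222, 0.0425]
ee_rot: [2.833, 0.408, -1.03]
force: [1.6, 1.2, 8.5]
width: 0.18
```

```bash
python3 -m handwheel '[{"tx":-0.03,"ty":0,"tz":-0.04,"wx":0,"wy":0,"wz":0,"claw":0.16},{"tx":-0.03,"ty":0,"tz":-0.04,"wx":0,"wy":0,"wz":0,"claw":0.22},{"tx":-0.03,"ty":0,"tz":-0.04,"wx":0,"wy":0,"wz":0,"claw":0.3},{"tx":-0.03,"ty":0,"tz":-0.04,"wx":0,"wy":0,"wz":0,"claw":0.35},{"tx":-0.03,"ty":0,"tz":-0.04,"wx":0,"wy":0,"wz":0,"claw":0.35},{"tx":-0.03,"ty":0,"tz":-0.04,"wx":0,"wy":0,"wz":0,"claw":0.35}]'; python3 - <<'E'
from tgt import *
p,d=vision.get_image("scene");cv2.imwrite("pics/c23.png",cv2.resize(p[150:230,270:360],None,fx=7,fy=7,interpolation=cv2.INTER_CUBIC))
E
```

```text
clock: 23.33
position: [0.5157, -0.1223, 0.0418]
ee_rot: [2.833, 0.408, -1.031]
force: [-0.8, 0.3, -0.1]
width: 0.345
```

View pics/c23.png

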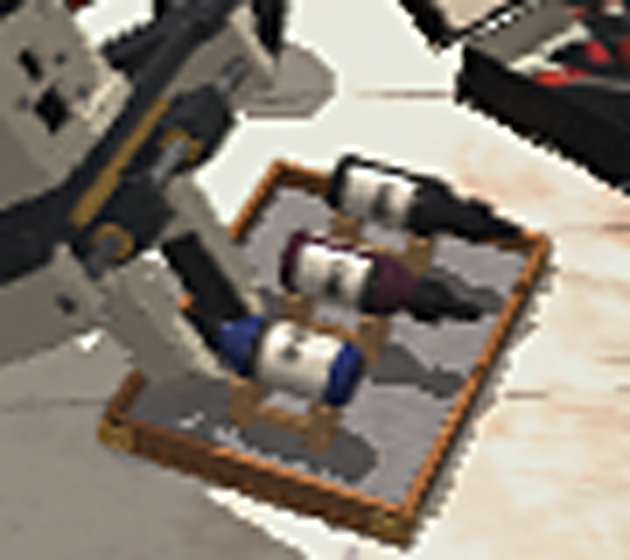

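Released, and the bottle rests on the ribs. I'll retreat along the tool axis and then go up.

```bash
python3 -m handwheel '[{"tx":0,"ty":0,"tz":-0.5,"wx":0,"wy":0,"wz":0,"claw":0.35},{"tx":0,"ty":0,"tz":-1.5,"wx":0,"wy":0,"wz":0,"claw":0.35},{"tx":0,"ty":0,"tz":-3,"wx":0,"wy":0,"wz":0,"claw":0.35},{"tx":0,"ty":0,"tz":-5,"wx":0,"wy":0,"wz":0,"claw":0.35},{"tx":-2,"ty":0,"tz":-8,"wx":0,"wy":0,"wz":0,"claw":0.35},{"tx":-5,"ty":0,"tz":-11,"wx":0,"wy":0,"wz":0,"claw":0.35},{"tx":-8,"ty":0,"tz":-14,"wx":0,"wy":0,"wz":0,"claw":0.35},{"tx":-8,"ty":0,"tz":-14,"wx":0,"wy":0,"wz":0,"claw":0.35},{"tx":-8,"ty":0,"tz":-14,"wx":0,"wy":0,"wz":0,"claw":0.35}]'; python3 - <<'E'
from tgt import *
for n in("scene","top"):
    p,d=vision.get_image(n);cv2.imwrite(f"pics/{n}24.png",p);np.savez(n+"24.npz",p=p,d=d)
    if n=="scene":cv2.imwrite("pics/c24.png",cv2.resize(p[150:230,270:360],None,fx=7,fy=7,interpolation=cv2.INTER_CUBIC))
    X=cloud(n,d);e=X-C;a=e@TX;b=e@np.array([-TX[1],TX[0],0])
    m=(a>-.04)&(a<.06)&(abs(b)<.02)&(X[...,2]>.028)&(X[...,2]<.07)
    print(n,m.sum(),"a",a[m].min(),a[m].max(),"z max",np.percentile(X[m][:,2],95),"b mean",b[m].mean())
    for lo,hi in((-.03,-.01),(-.01,.01),(.01,.02),(.03,.045)):
        k=m&(a>lo)&(a<hi);
        if k.any():print(lo,k.sum(),b[k].mean(),np.percentile(X[k][:,2],95))
E
```

```text
clock: 24.13
position: [0.545, -0.1137, 0.2041]
ee_rot: [2.835, 0.407, -1.021]
force: [0.5, 0.3, -0.3]
width: 0.352
scene 232 a -0.026244955937243266 0.053280938156728117 z max 0.053007403417992115 b mean 0.00648961316929675
-0.03 68 0.006644522050785779 0.052826255595412035
-0.01 70 0.00809269824778272 0.053363218075551465
0.01 38 0.007738571689657463 0.05243517210796785
0.03 27 0.003738905900662395 0.04842043683081917Traceback (most recent call last):
  File "<stdin>", line 7, in <module>
    return umr_minimum(a, axis, None, out, keepdims, initial, where)
ValueError: zero-size array to reduction operation minimum which has no identity
```

View pics/c24.png

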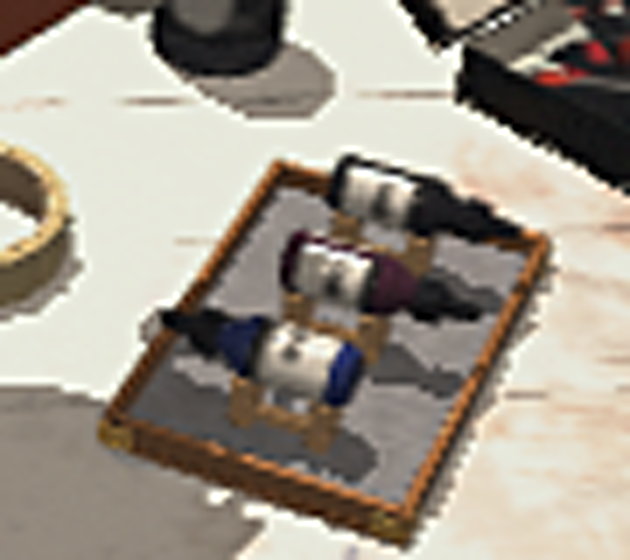

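View pics/scene24.png

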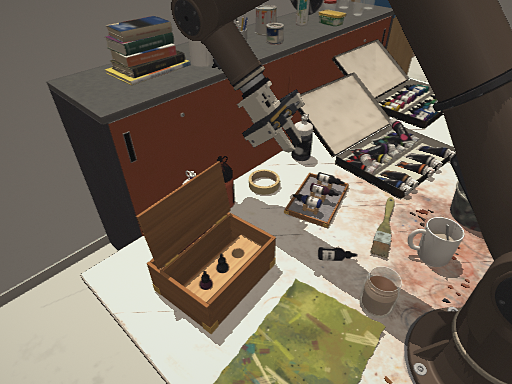

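The blue bottle lies in the saddle: its foot is 26 mm from the saddle's middle (25 ideal) and its top is at 53 mm, level along its length. The flap is open, the other bottles are in place and the arm is clear.

```bash
python3 -c "
from cell import arm
print(arm.sign_off())"
```

```text
the job is handed in; nothing more can be done
None
```

The blue ink is packed and the job is handed in at about 24 s of the 69 s allowed. No verdict was reported.

- **Flap:** I raised it by its handle to about 1.7 rad (from the commanded path, not measured). It still stood open by itself in the last picture.
- **Bottle on the table:** I drew it out by its cap, stood it upright on the bare table and let go. A picture then showed it standing free.
- **Bottle in the tray:** I picked it up again by the cap with the tool tilted and laid it lengthwise in the empty saddle. Its cap points away from the robot, opposite to its neighbours.

**Last checks:**
- The foot is 26 mm from the saddle's middle (25 mm ideal).
- The top of the body is level at about 53 mm, which puts the axis at 40 mm.
- The plum and black bottles in the chest and the two in the tray were where they started, and the gripper was clear.
- The closing check with the top camera gave no data because the arm hid the tray, so these checks rest on the scene camera alone.

The highest wrist force I read at the end of any move was about 15 N, while lifting the flap.

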